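Load the feeder pad and hold the spring gate open at the mark

ROBOT

A 7-joint arm with a two-finger parallel gripper is mounted at the origin on the work surface; the furniture and walls round the work are solid. World frame = base frame: x ahead of the robot, y to its left, z up, the work surface at z = 0. Lengths are in mm, angles in degrees, forces in N, time in s.
With the tool pointing down it reaches from about 400 to 900 mm from the base axis. Payload 5.6 kg.
Tool frame: the origin (TCP) lies between the finger pads; the fingertips stand 11 mm ahead of it and the grasp point (between the pads) lies 8 mm behind it (manip.tip_extent is the distance from the TCP to the fingertips, in mm); z points along the fingers, y is the direction in which the jaws open and shut (so a half turn about z gives the same grasp; the last joint's range is limited). The gripper opens to 92 mm and grips with 3 to 60 N. Pads are 20 mm wide; open, the fingers measure 128 mm over their backs; the gripper's body (75 mm by 189 mm) begins 69 mm behind the grasp point.
Start: joints at [-70.531, 26.786, -0.665, 91.828, 0.344, 61.387, -3.226], TCP at [242.829, 602.946, 196.792] pointing down, gripper open.
Joint ranges: [-144.91, 144.91], [-17.63, 115.5], [-89.93, 88.59], [15.96, 139.68], [-74.01, 254.01], [8.47, 105.57], [-167.45, 167.45]. Speed limits (degrees/s): [147.25, 147.25, 180, 180, 180, 180, 180].

INTERFACE

Orientations are given as a 3x3 rotation matrix whose columns are the frame's x, y, z axes.
In Python, from cell import manip gives the robot as it stands. The module is installed in compiled form; this text tells all that it offers.
- The arm moves only by the shell command python3 -m handwheel 'ROWS' [FORCE]. ROWS is a JSON object of lists of equal length, an entry for each row: "gripper": the gripper command: -1 is fully open, 1 is shut, values between are in proportion; "offset": the shift along the tool's x, y, z each as a share of 15 cm, from -1 to 1, a list of three; "dr": the turn, a rotation vector about the tool's x, y, z each as a share of 45 degrees, from -1 to 1, a list of three. In form: {"gripper": [gripper, ...], "offset": [[x, y, z], ...], "dr": [[wx, wy, wz], ...]}. A call has 1 to 8 rows; each row shifts and turns the commanded pose from where the row before left it, along the tool's axes as they then stand; what a row does not reach is not made up. A row lasts 1/12 s, in which the tool goes at most 41.7 mm and 7.16 degrees, less where a joint would pass 70% of its speed; a pose out of reach is approached as far as the arm can. A call with a number of a shift or a turn outside -1 to 1 is refused whole. A call with a gripper value outside its range is refused whole. The fingers move at their own pace and stop on an object; FORCE is the grip in N (left out, the last holds). Time passes only in rows, so rows that do not move let the fingers close. It gives the time, the measured TCP pose, the force and the opening at its end, in the units of the state.
- manip.state(): the state, without advancing time (a new reading comes with each control period).
- manip.grab_frame(name): name is "scene" or "top" or "wrist"; returns (picture, depth): 480x640x3 uint8, red, green, blue; 480x640 float32, mm along the optical axis (not along the pixel's ray), 0 where there is no reading.
- manip.camera_info(name): a dict with "intrinsics" (3x3 intrinsics, pixels), "k1" (the pictures are not rectified: a ray, as slopes to the right and down, at radius r is drawn at 1 + k1 r^2 times it, then the intrinsics apply), "R" (3x3) and "t" (3): a world point X has camera coordinates R X + t; the wrist camera has in their place "mount" (4x4, takes a point from camera to tool coordinates, whose origin is the TCP and whose axes are the flange's). Camera axes: x right, y down, z forward; pixel columns grow to the right and rows downward; lengths in mm; the calibration is good to about 2 mm. A picture is of the moment at which its call begins: read the wrist's pose just before it. camera_info takes no time and is no camera call.
- manip.job_done(): hands the job in, once; it reports no verdict.
The state is a dict: "time_s": time; "joints": joint angles; "dq": joint speeds; "tau": joint torques, N m; "tcp_pos": TCP position; "eef_rot": TCP orientation; "ft_force": force on the tool from outside, world axes, zero at the start; "wrist_torque": the same for the moment, N m; "width": opening from 0.0 (shut) to 1.0 (fully open).
Only numpy, scipy, OpenCV 4.12 (cv2) and the standard library are available. Lean on these libraries where they do the work, as an engineer would, in place of code of your own. Each camera call takes 0.05 s, during which the arm holds its last target.

TASK

Load the feeder: lay the blue board flat on the black pad and the yellow board on top of it, so that pad and boards make one square pile, and let go of them. Then pull the spring-return gate by its orange grip until its black pointer stands at the red mark, and finish while still holding it there, so that a workmate can push the pile through. Leave the timer, whetstone and mushroom pieces where they are.

Things in the scene. Friction and masses are not known exactly. Their poses are not given: they have to be found in the camera images.
- feeder: Fixed steel base plate 250 (x) x 220 (y) x 8 mm, from x -150 to +100, y -125 to +95 mm of its origin, which lies on the table top. +x points away from the robot and turns with its yaw. Black pad on its right (-y); on its left the gate in two rails (tops 24 mm above the table) with a grey spring housing (42 mm high) at the far end.
- pad_top (a point): Centre of the black pad's top face, 20 mm above the table, 12 mm above the base plate, at x = +20, y = -65 mm in the feeder's frame; axes as the feeder's. The pad is 60 (x) x 96 (y) mm.
- blue_board: Loose blue plastic board, 54 (x) x 90 (y) x 16 mm, about 80 g (0.7 to 1.4 times), origin at the centre of its underside. It can be gripped across its 54 mm width (along its own x). It starts flat on the table at the right. On the pad its x should lie along the pad's x, either way round.
- yellow_board: Loose yellow plastic board, same size and frame as the blue one, also flat on the table at the right; the two may have changed places.
- gate: Spring-return slide in the rails: dark bar, upright aluminium gate plate (top 59 mm above the table), orange grip block. Origin under the block's middle, 20 mm above the table, at x -70, y +38 mm in the feeder's frame when home; axes as the feeder's. Slides along the feeder's -x only, 90 mm at most; the spring pulls it home with 4 N at home, 9 N at 70 mm out.
- gate_grip (a point): Centre of the gate's orange grip block, 56 mm above the table (36 mm above the gate's origin); axes as the gate's. The block is 14 (x) x 40 (y) mm and reaches from 28 to 70 mm above the table; it is free for 55 mm on both sides along x, so it can be gripped across its 14 mm from above.
- gate_pointer (a point): Tip of the gate's black pointer, a 4 mm wide finger that sticks out from the foot of the orange block to +y, 29 mm above the table, 40 mm to +y of the gate's origin and at the same x.
- red_mark: Fixed red mark on the white rule left of the gate: upright fin 3 mm thick (x), 12 mm wide, 20 mm high; origin under the fin, 11 mm above the table; axes as the feeder's. It stands 45 to 72 mm toward the feeder's -x from the pointer of the gate at home. The pointer is at the mark when both have the same x in the feeder's frame.
- twist_timer: Round kitchen timer with a green knob, 68 mm wide, 40 mm high, origin under its centre; bystander.
- whetstone: Brown whetstone, 60 x 180 x 25 mm, origin under its centre, at the right edge; bystander.
- mushroom_3: Mushroom piece, 60 x 76 x 7 mm, flat on the table nearer the robot, origin under its centre; bystander.
- mushroom_6: Mushroom piece, 41 x 70 x 7 mm, flat on the table nearer the robot, origin under its centre; bystander.
Things that resemble listed ones, but are neither listed nor needed, are in the scene too. Of the things that look like the yellow_board, the smaller one is meant.

How it is judged:
By the outcome, as a careful person would: the job done as asked, in the order asked, and still so for the second after the job is handed in, while the arm keeps its last pose, push and grip.
It also fails if it takes over 72 s, if anything falls off the work surface, if the arm or the gripper's body presses on something with over 40 N, if the wrist force passes 120 N, or if a joint passes its speed limit or range.

## Working session

There is one attempt and no reset: what is moved stays moved. The work goes in short steps, Python scripts to look and compute and a shell command to move; the robot and the scene stay as the last step left them, time stands still between calls to the robot, and variables do not carry over. Pictures are saved under pics/ and viewed, and the job is handed in when it is done.

```bash
mkdir -p pics
python3 - <<'E'
from cell import manip
import cv2,json,numpy as np
s=manip.state(); print({k:np.round(v,3).tolist() for k,v in s.items()})
for n in ("scene","top"):
    p,d=manip.grab_frame(n); cv2.imwrite(f"pics/{n}0.png",p[:,:,::-1]); np.savez(f"{n}0.npz",p=p,d=d)
for n in ("scene","top","wrist"):print(n,{k:np.round(v,4).tolist() for k,v in manip.camera_info(n).items()})
print(manip.tip_extent)
E
```

```text
{'time_s': 0.0, 'joints': [-70.531, 26.838, -0.665, 91.878, 0.343, 61.386, -3.226], 'dq': [-0.036, -0.072, -0.042, 0.03, 0.074, 0.048, 0.017], 'tau': [0.0, -52.059, -0.012, -24.374, -0.057, 0.018, 0.0], 'tcp_pos': [242.626, 602.383, 195.836], 'eef_rot': [[-0.928, 0.374, -0.001], [0.374, 0.928, -0.002], [-0.0, -0.002, -1.0]], 'ft_force': [-0.299, -0.612, -0.42], 'wrist_torque': [-0.013, -0.052, 0.001], 'width': 1.004}
scene {'intrinsics': [[450.7743, 0.0, 317.3384], [0.0, 450.7743, 242.2434], [0.0, 0.0, 1.0]], 'k1': 0.0021, 'R': [[-0.519, -0.8548, -0.0064], [-0.435, 0.2706, -0.8588], [0.7358, -0.4429, -0.5123]], 't': [214.0687, 261.2472, 732.9999]}
top {'intrinsics': [[571.985, 0.0, 311.0543], [0.0, 571.985, 237.462], [0.0, 0.0, 1.0]], 'k1': 0.0499, 'R': [[0.0127, -0.9997, 0.0191], [-0.9953, -0.0145, -0.096], [0.0962, -0.0178, -0.9952]], 't': [-32.5614, 477.7766, 1406.4583]}
wrist {'intrinsics': [[407.821, 0.0, 313.2286], [0.0, 407.821, 237.8927], [0.0, 0.0, 1.0]], 'k1': 0.0303, 'mount': [[0.0002, -0.9634, -0.268, 76.7448], [1.0, 0.0004, -0.0004, 1.0555], [0.0005, -0.268, 0.9634, -187.6727], [0.0, 0.0, 0.0, 1.0]]}
11.0
```

View pics/top0.png

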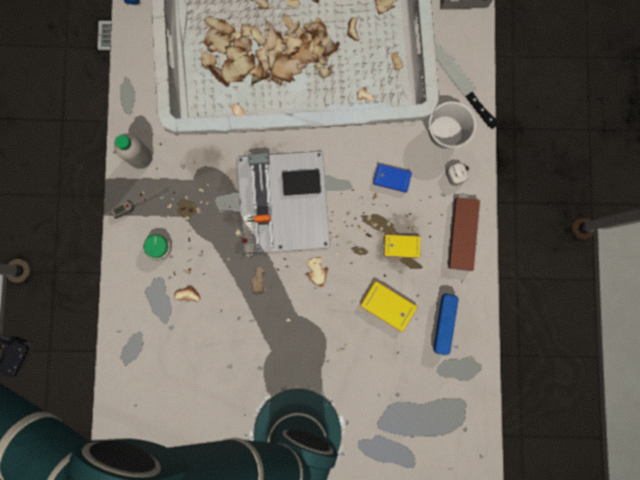

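View pics/scene0.png

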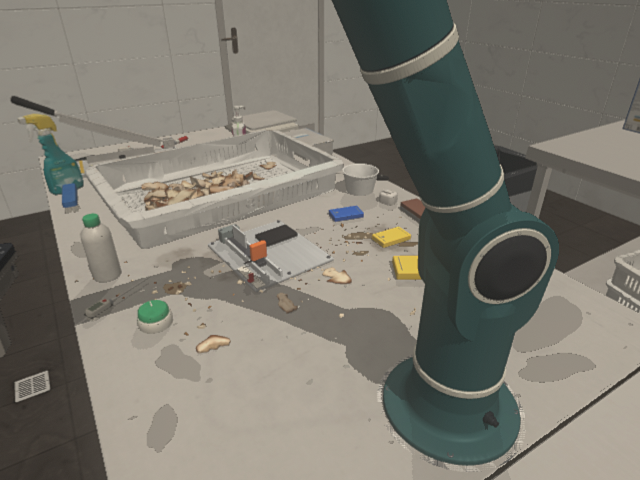

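The top view shows two yellow candidates: (402,246), the smaller, and (389,305), the larger. There are two blue ones: (393,177), board-shaped, and (447,324), a long bar. By the description the targets are the smaller yellow and the board-shaped blue. I'll measure their sizes and check them in an enlarged crop.

```bash
cat > h.py <<'E'
from cell import manip
import cv2,numpy as np
def campose(name,st=None):
    c=manip.camera_info(name); K=np.array(c["intrinsics"])
    if name=="wrist":
        M=np.array(c["mount"]); Rt=np.array(st["eef_rot"]); 
        Rcw=Rt@M[:3,:3]; o=Rt@M[:3,3]+np.array(st["tcp_pos"])
    else:
        R=np.array(c["R"]); Rcw=R.T; o=-R.T@np.array(c["t"])
    return K,c["k1"],Rcw,o
def rays(uv,name,st=None):
    K,k1,Rcw,o=campose(name,st)
    uv=np.asarray(uv,float).reshape(-1,2)
    n=cv2.undistortPoints(uv.reshape(-1,1,2),K,np.array([k1,0,0,0.])).reshape(-1,2)
    d=np.c_[n,np.ones(len(n))]@Rcw.T
    return o,d
def plane(uv,z,name,st=None):
    o,d=rays(uv,name,st); return o+d*((z-o[2])/d[:,2])[:,None]
def proj(X,name,st=None):
    K,k1,Rcw,o=campose(name,st); c=(np.atleast_2d(X)-o)@Rcw
    n=c[:,:2]/c[:,2:]; n=n*(1+k1*(n**2).sum(1,keepdims=True)); return n*[K[0,0],K[1,1]]+K[:2,2]
def mask(p,lo,hi):
    return cv2.inRange(cv2.cvtColor(p,cv2.COLOR_RGB2HSV),np.array(lo),np.array(hi))
def blobs(m,z,name,st=None,amin=60):
    out=[]
    for c in cv2.findContours(m,cv2.RETR_EXTERNAL,cv2.CHAIN_APPROX_NONE)[0]:
        if cv2.contourArea(c)<amin: continue
        w=plane(c.reshape(-1,2),z,name,st)[:,:2].astype(np.float32)
        (cx,cy),(a,b),an=cv2.minAreaRect(w)
        if a>b: a,b,an=b,a,an+90   # an = direction of the short side
        an=(an+90)%180-90
        out.append((c.reshape(-1,2).mean(0).round(0).tolist(),np.round([cx,cy,a,b,an],1).tolist()))
    return out
Y=((20,130,90),(35,255,255));B=((105,120,50),(125,255,255));O=((3,150,120),(16,255,255));RD=((0,150,60),(2,255,255))
def grab(name,fn):
    st=manip.state(); p,d=manip.grab_frame(name); cv2.imwrite(f"pics/{fn}.png",p[:,:,::-1]); np.savez(f"{fn}.npz",p=p,d=d); return st,p,d
E
python3 - <<'E'
from h import *
p=np.load("top0.npz")["p"]
print("Y",blobs(mask(p,*Y),16,"top"));print("B",blobs(mask(p,*B),16,"top"))
print("O",blobs(mask(p,*O),70,"top",amin=20))
print("pad",blobs(mask(p[:, :],(0,0,0),(180,255,45))[:,:]*0+cv2.rectangle(np.zeros((480,640),np.uint8),(275,160),(325,200),255,-1)&mask(p,(0,0,0),(180,255,60)),20,"top"))
c=cv2.resize(p[140:350,220:480],None,fx=3,fy=2.85,interpolation=cv2.INTER_CUBIC); cv2.imwrite("pics/crop0.png",c[:,:,::-1])
E
```

```text
Y [([388.0, 306.0], [311.6, -220.2, 75.2, 125.1, -31.1]), ([402.0, 246.0], [461.6, -254.4, 56.8, 90.8, -2.4])]
B [([446.0, 324.0], [269.3, -362.1, 39.7, 146.4, 80.1]), ([392.0, 178.0], [635.0, -229.7, 53.3, 88.0, -12.7])]
O [([262.0, 218.0], [519.2, 95.3, 14.6, 36.3, 0.9])]
pad [([301.0, 182.0], [619.0, 1.3, 57.1, 89.6, 5.1])]
```

View pics/crop0.png

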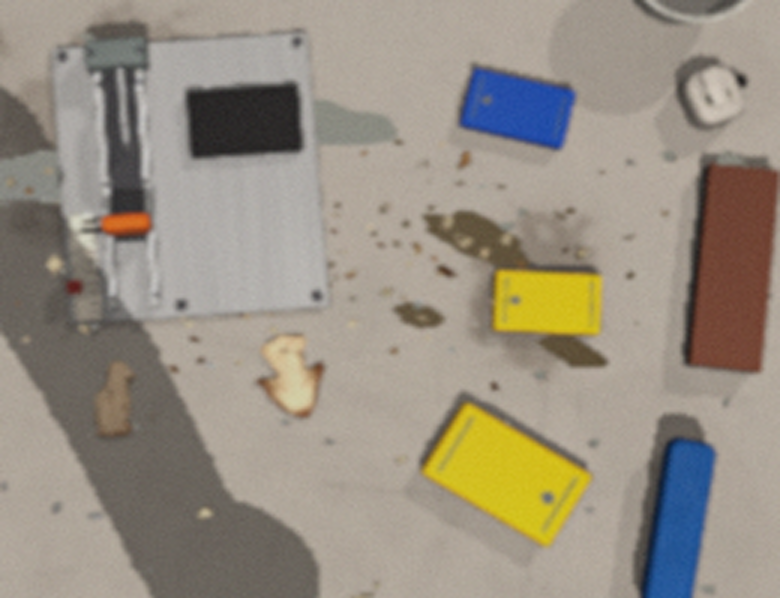

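The enlarged crop settles it. The small yellow at crop (548,302), i.e. (402,246), measures 57x91 mm, and the other is 75x125. The blue board at (392,178) measures 53x88, and the other blue is a 40x146 bar. Next I turn the tool and move above the feeder for a wrist view.

```bash
python3 -m handwheel '{"gripper":[-1,-1,-1,-1,-1,-1,-1,-1],"offset":[[0,0,-0.1],[0,0,0],[0,0,0],[0,0,0],[0,0,0],[0,0,0],[0,0,0],[0,0,0]],"dr":[[0,0,0.15],[0,0,0.15],[0,0,0.15],[0,0,0.15],[0,0,0.15],[0,0,0.15],[0,0,0.15],[0,0,0.15]]}'
python3 -m handwheel '{"gripper":[-1,-1,-1,-1],"offset":[[0,0,-0.1],[0,0,-0.1],[0,0,0],[0,0,0]],"dr":[[0,0,0.12],[0,0,0.12],[0,0,0],[0,0,0]]}'
```

```text
time_s: 0.77
tcp_pos: [242.7, 602.6, 211.3]
eef_rot: [[-0.237, 0.971, -0.0], [0.971, 0.237, -0.001], [-0.001, -0.0, -1.0]]
ft_force: [0.7, 0.4, 0.0]
width: 0.999
time_s: 1.1
tcp_pos: [242.8, 603.2, 241.9]
eef_rot: [[-0.06, 0.998, 0.0], [0.998, 0.06, 0.001], [0.001, 0.001, -1.0]]
ft_force: [0.1, 0.1, -0.0]
width: 1.005
```

```bash
python3 -m handwheel '{"gripper":[-1,-1,-1,-1,-1,-1,-1,-1],"offset":[[-0.22,0.1,0],[-0.22,0.1,0],[-0.22,0.1,0],[-0.22,0.1,0],[-0.22,0.1,0],[-0.22,0.1,0],[-0.22,0.1,0],[-0.22,0.1,0]],"dr":[[0,0,0],[0,0,0],[0,0,0],[0,0,0],[0,0,0],[0,0,0],[0,0,0],[0,0,0]]}'
python3 -m handwheel '{"gripper":[-1,-1,-1,-1,-1,-1,-1,-1],"offset":[[-0.22,0.1,0],[-0.22,0.1,0],[-0.22,0.1,0],[-0.22,0.1,0],[-0.22,0.1,0],[-0.22,0.1,0],[-0.22,0.1,0],[-0.22,0.1,0]],"dr":[[0,0,0],[0,0,0],[0,0,0],[0,0,0],[0,0,0],[0,0,0],[0,0,0],[0,0,0]]}'
python3 -m handwheel '{"gripper":[-1,-1,-1,-1,-1,-1,-1],"offset":[[-0.22,0.1,0],[-0.22,0.1,0],[-0.22,0.1,0],[-0.1,0.1,0],[0,0,0],[0,0,0],[0,0,0]],"dr":[[0,0,0],[0,0,0],[0,0,0],[0,0,0],[0,0,0],[0,0,0],[0,0,0]]}'
python3 - <<'E'
from h import *
st,p,d=grab("wrist","w1"); print(st["tcp_pos"])
grab("top","t1")
E
```

```text
time_s: 1.77
tcp_pos: [377.6, 344.0, 240.7]
eef_rot: [[-0.06, 0.998, -0.001], [0.998, 0.06, -0.001], [-0.001, -0.001, -1.0]]
ft_force: [0.6, 0.6, 0.2]
width: 1.001
time_s: 2.43
tcp_pos: [512.2, 87.7, 240.8]
eef_rot: [[-0.06, 0.998, -0.001], [0.998, 0.06, -0.0], [-0.0, -0.001, -1.0]]
ft_force: [0.8, 1.2, 0.6]
width: 1.0
time_s: 3.02
tcp_pos: [577.9, -20.1, 240.6]
eef_rot: [[-0.059, 0.998, -0.002], [0.998, 0.059, 0.0], [0.0, -0.002, -1.0]]
ft_force: [-0.1, -0.3, 0.2]
width: 0.998
[577.91070204 -20.08040886 240.62795952]
```

View pics/w1.png

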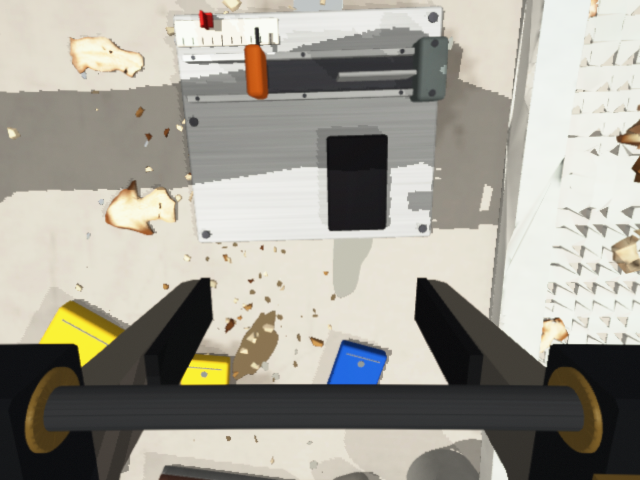

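The wrist view shows the whole feeder: pad (357,182), orange grip (257,72), pointer (257,32), red mark (206,20). Both boards are cut off at the bottom, blue at (358,365) and small yellow at (205,368).

```bash
cat > m1.py <<'E'
from h import *
p=np.load("w1.npz")["p"]; st=manip.state()
roi=np.zeros((480,640),np.uint8); roi[120:240,315:400]=255
m=cv2.inRange(cv2.cvtColor(p,cv2.COLOR_RGB2GRAY),0,45)&roi
m=cv2.morphologyEx(m,cv2.MORPH_OPEN,np.ones((5,5)))
print("pad",blobs(m,20,"wrist",st,500))
print("orange",blobs(mask(p,*O),70,"wrist",st))
print("red",blobs(mask(p,(0,150,60),(3,255,255))|mask(p,(175,150,60),(180,255,255)),31,"wrist",st,10))
# plate edges: corner screws
S=np.array([[206,234],[423,229],[432,17],[194,121]],float); print("screws",plane(S,8,"wrist",st).round(1))
c=cv2.resize(p[0:130,170:300],None,fx=4.5,fy=4.5,interpolation=cv2.INTER_CUBIC); cv2.imwrite("pics/crop1.png",c[:,:,::-1])
q=np.load("t1.npz")["p"]
print("topY",blobs(mask(q,*Y),16,"top"));print("B",blobs(mask(q,*B),16,"top"))
r=np.zeros((480,640),np.uint8); r[155:205,275:330]=255
print("toppad",blobs(mask(q,(0,0,0),(180,255,60))&r,20,"top"))
E
python3 m1.py
```

```text
pad [([357.0, 181.0], [619.2, 2.9, 58.4, 93.7, 5.4])]
orange [([256.0, 71.0], [523.1, 95.2, 16.4, 40.1, 4.4])]
red [([206.0, 19.0], [473.3, 138.7, 11.3, 12.9, -0.8])]
screws [[465.  -62.1   8. ]
 [695.2 -42.7   8. ]
 [676.  158.    8. ]
 [454.7  53.    8. ]]
topY [([388.0, 306.0], [311.7, -220.0, 75.1, 124.8, -31.1]), ([402.0, 246.0], [461.6, -254.4, 56.9, 90.5, -2.2])]
B [([446.0, 324.0], [269.3, -362.2, 39.6, 146.4, 80.1]), ([392.0, 178.0], [635.3, -229.9, 53.2, 87.9, -13.4])]
toppad [([282.0, 180.0], [623.7, 49.2, 26.9, 128.0, 79.3])]
```

```bash
sleep 4
```

```text
(no output)
```

View pics/crop1.png

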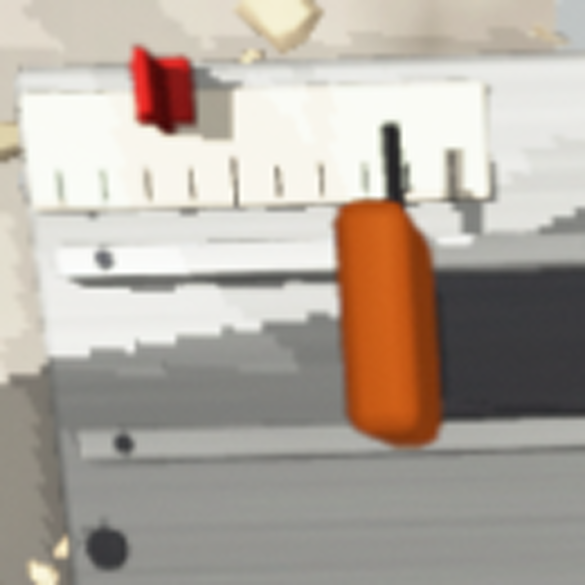

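The pointer tip is at crop (390,125) and the red fin at crop (160,90). The feeder yaw is about 5°, with the pad at about (619,2.5). Next I view the boards from nearer.

```bash
python3 -m handwheel '{"gripper":[-1,-1,-1,-1,-1,-1,-1],"offset":[[-0.22,-0.05,0],[-0.22,-0.05,0],[-0.22,-0.05,0],[-0.2,-0.03,0],[0,0,0],[0,0,0],[0,0,0]],"dr":[[0,0,0],[0,0,0],[0,0,0],[0,0,0],[0,0,0],[0,0,0],[0,0,0]]}'
cat > m2.py <<'E'
from h import *
import sys
fn=sys.argv[1]; z=float(sys.argv[2])
st,p,d=grab("wrist",fn); print("tcp",np.round(st["tcp_pos"],1))
print("Y",blobs(mask(p,*Y),z,"wrist",st,300));print("B",blobs(mask(p,*B),z,"wrist",st,300))
E
python3 m2.py w2 16
```

```text
time_s: 3.7
tcp_pos: [559.4, -149.4, 241.7]
eef_rot: [[-0.059, 0.998, 0.0], [0.998, 0.059, 0.001], [0.001, 0.0, -1.0]]
ft_force: [1.0, 0.6, 0.0]
width: 0.999
tcp [ 559.4 -149.4  241.7]
Y [([223.0, 287.0], [463.2, -252.8, 55.1, 92.6, -1.7]), ([75.0, 251.0], [312.0, -219.7, 78.0, 131.8, -31.0])]
B [([379.0, 277.0], [634.2, -228.4, 55.0, 90.2, -13.1])]
```

View pics/w2.png

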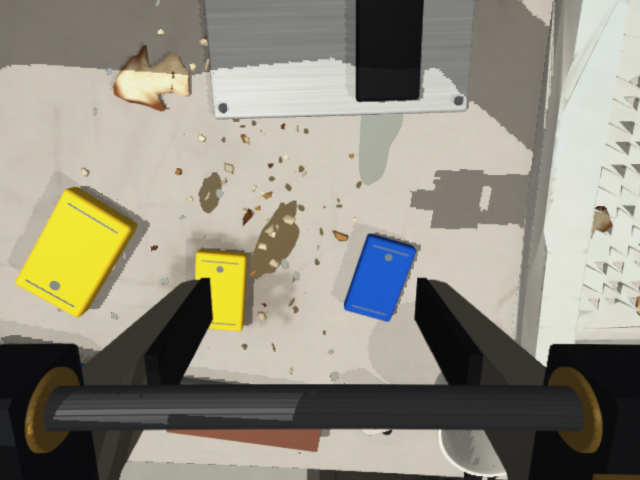

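Blue at (379,277) is measured at (634,-228), yaw -13°; small yellow at (223,287) is at (463,-253), yaw -2°. I'll check clearance to the crate and cup, then move over blue.

```bash
python3 - <<'E'
from h import *
d=np.load("t1.npz")["d"]; K,k1,R,o=campose("top")
v,u=np.mgrid[80:270,340:500]; uv=np.c_[u.ravel(),v.ravel()]
_,dr=rays(uv,"top"); X=o+dr*d[v.ravel(),u.ravel()][:,None]
for zz in (30,60,90):
  s=X[(X[:,2]>zz)&(X[:,2]<250)&(d[v.ravel(),u.ravel()]>0)]
  g=s[np.linalg.norm(s[:,:2]-[634,-228],axis=1)<180]
  # points in tool frame heading -13
  a=np.radians(-13.1); ex=np.array([np.cos(a),np.sin(a)]); ey=np.array([-np.sin(a),np.cos(a)])
  q=g[:,:2]-[634,-228]; 
  if len(q): 
    i=(np.abs(q@ey)<45); print(zz,len(q), "min along jaw",np.round(np.abs(q[i]@ex).min() if i.any() else -1), g[np.linalg.norm(q,axis=1).argmin()].round())
E
python3 -m handwheel '{"gripper":[-1,-1,-1,-1,-1,-1,-1,-1],"offset":[[-0.185,0.156,0],[-0.185,0.156,0],[-0.185,0.156,0],[0,0,0.1],[0,0,0.2],[0,0,0.2],[0,0,0],[0,0,0]],"dr":[[0,0,0],[0,0,0],[0,0,0],[0,0,0.122],[0,0,0.122],[0,0,0.123],[0,0,0],[0,0,0]]}'
```

```text
30 1672 min along jaw 117.0 [ 757. -226.   87.]
60 1485 min along jaw 117.0 [ 757. -226.   87.]
90 1223 min along jaw 118.0 [ 758. -218.   91.]
time_s: 4.42
tcp_pos: [633.8, -227.8, 165.3]
eef_rot: [[0.224, 0.975, -0.004], [0.975, -0.224, 0.001], [0.0, -0.004, -1.0]]
ft_force: [-0.3, 0.5, 0.5]
width: 0.999
```

```bash
python3 -m handwheel '{"gripper":[-1,-1,-1,-1,-1,-1,-1,-1],"offset":[[0,0,0.2],[0,0,0.2],[0,0,0.2],[0,0,0.15],[0,0,0.1],[0,0,0],[0,0,0],[0,0,0]],"dr":[[0,0,0],[0,0,0],[0,0,0],[0,0,0],[0,0,0],[0,0,0],[0,0,0],[0,0,0]]}'
python3 m2.py w3 16
```

```text
time_s: 5.08
tcp_pos: [635.8, -230.9, 41.7]
eef_rot: [[0.228, 0.974, 0.004], [0.974, -0.228, -0.001], [-0.0, 0.004, -1.0]]
ft_force: [-0.9, 0.6, -0.5]
width: 0.999
tcp [ 635.8 -230.9   41.7]
Y [([41.0, 322.0], [474.6, -232.8, 49.1, 50.7, -2.3])]
B [([314.0, 260.0], [635.8, -229.1, 52.8, 89.8, -13.0])]
```

View pics/w3.png

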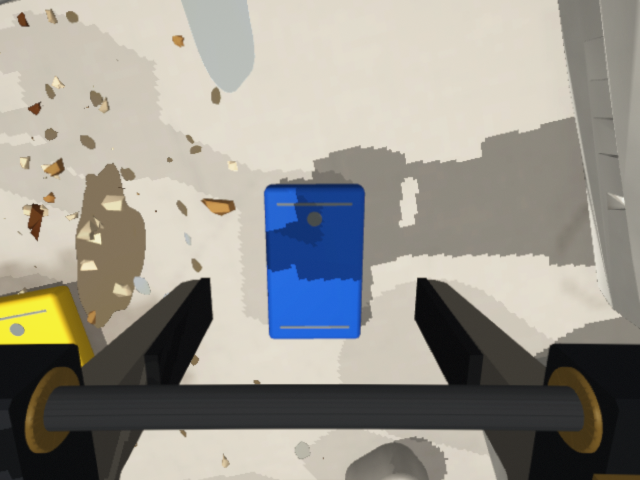

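Blue is centred between the fingers at (314,260). I descend in two steps and grip.

```bash
python3 -m handwheel '{"gripper":[-1,-1,-1,-1,-1,-1],"offset":[[0,0,0.07],[0,0,0.07],[0,0,0],[0,0,0],[0,0,0],[0,0,0]],"dr":[[0,0,0],[0,0,0],[0,0,0],[0,0,0],[0,0,0],[0,0,0]]}'
```

```text
time_s: 5.63
tcp_pos: [634.2, -230.6, 18.5]
eef_rot: [[0.229, 0.973, 0.0], [0.973, -0.229, -0.0], [-0.0, 0.0, -1.0]]
ft_force: [-0.2, 0.6, -0.2]
width: 1.001
```

```bash
python3 -m handwheel '{"gripper":[-1,-1,1,1,1,1,1,1],"offset":[[0,0,0.022],[0,0,0],[0,0,0],[0,0,0],[0,0,0],[0,0,0],[0,0,0],[0,0,0]],"dr":[[0,0,0],[0,0,0],[0,0,0],[0,0,0],[0,0,0],[0,0,0],[0,0,0],[0,0,0]]}' 20
python3 -m handwheel '{"gripper":[1,1,1,1],"offset":[[0,0,0],[0,0,0],[0,0,0],[0,0,0]],"dr":[[0,0,0],[0,0,0],[0,0,0],[0,0,0]]}'
```

```text
time_s: 6.3
tcp_pos: [634.1, -230.4, 15.0]
eef_rot: [[0.229, 0.973, 0.0], [0.973, -0.229, 0.0], [0.0, 0.0, -1.0]]
ft_force: [-0.4, 0.2, -0.1]
width: 0.587
time_s: 6.63
tcp_pos: [634.1, -230.4, 15.0]
eef_rot: [[0.229, 0.973, 0.0], [0.973, -0.229, -0.0], [0.0, 0.0, -1.0]]
ft_force: [-0.2, -0.2, -0.3]
width: 0.297
```

```bash
python3 m2.py w4 16; python3 -c "
from cell import manip;print(manip.state()['width'])"
```

```text
tcp [ 634.1 -230.4   15. ]
Y [([29.0, 464.0], [457.4, -295.6, 6.4, 33.7, 87.8]), ([25.0, 444.0], [461.0, -284.6, 19.9, 30.7, 75.5]), ([27.0, 349.0], [485.8, -228.7, 36.8, 45.7, -12.8])]
B [([316.0, 289.0], [635.8, -229.0, 52.7, 89.9, -13.1])]
0.2545430923439826
```

View pics/w4.png

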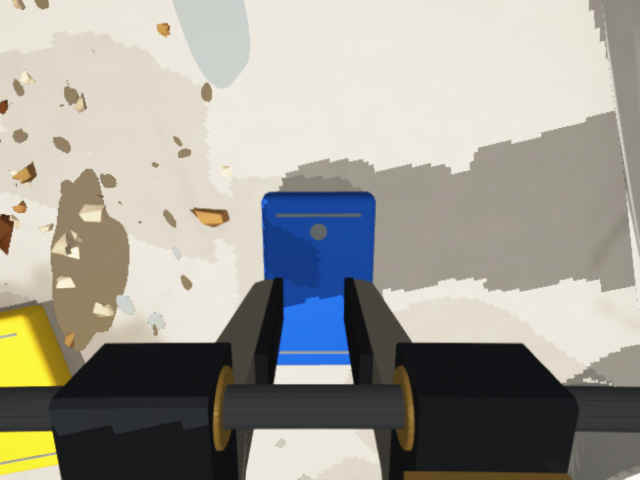

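The fingers have closed above the board: it has not moved, and the fingertips at (280,285) and (345,285) lie inside its outline. I'll check the heights with depth.

Run:
```python
from h import *
st=manip.state()
f=np.load("w4.npz");d=f["d"];K,k1,R,o=campose("wrist",st)
def P(u,v):
    _,r=rays([[u,v]],"wrist",st); return (o+r[0]*d[int(v),int(u)]).round(1)
for n,u,v in [("board",318,260),("board2",315,340),("table",200,250),("table",420,250),("tipL",277,283),("tipL2",278,290),("tipR",349,283),("tipR2",347,290),("fingL",265,300),("fL",274,330),("fR",352,320)]: print(n,u,v,P(u,v),d[v,u])
t=np.load("w3.npz")
# top view
s,p,dd=grab("top","t4"); s2,p2,d2=grab("scene","s4")
print(blobs(mask(p,*B),16,"top"))
cv2.imwrite("pics/c4.png",cv2.resize(p[130:240,330:470],None,fx=5,fy=5)[:,:,::-1])
cv2.imwrite("pics/cs4.png",cv2.resize(p2[150:300,280:480],None,fx=4,fy=4)[:,:,::-1])
```

```text
board 318 260 [ 638.5 -217.    16.9] 195.7897
board2 315 340 [ 627.3 -258.7   16.3] 207.92545
table 200 250 [ 578.5 -203.6   -1.4] 213.68895
table 420 250 [ 6.903e+02 -2.295e+02 -2.000e-01] 212.40854
tipL 277 283 [ 620.8 -215.2   40.7] 173.49443
tipL2 278 290 [ 621.7 -215.7   47.6] 166.90805
tipR 349 283 [ 650.6 -222.7   39.5] 174.80219
tipR2 347 290 [ 649.2 -222.    48.1] 166.40349
fingL 265 300 [ 617.4 -215.1   56.6] 158.32652
fL 274 330 [ 621.6 -219.5   74.3] 142.2081
fR 352 320 [ 648.8 -223.8   70.8] 145.07573
[([445.0, 324.0], [269.3, -362.1, 39.7, 146.4, 80.3])]
```

```bash
sleep 5
```

```text
(no output)
```

View pics/cs4.png

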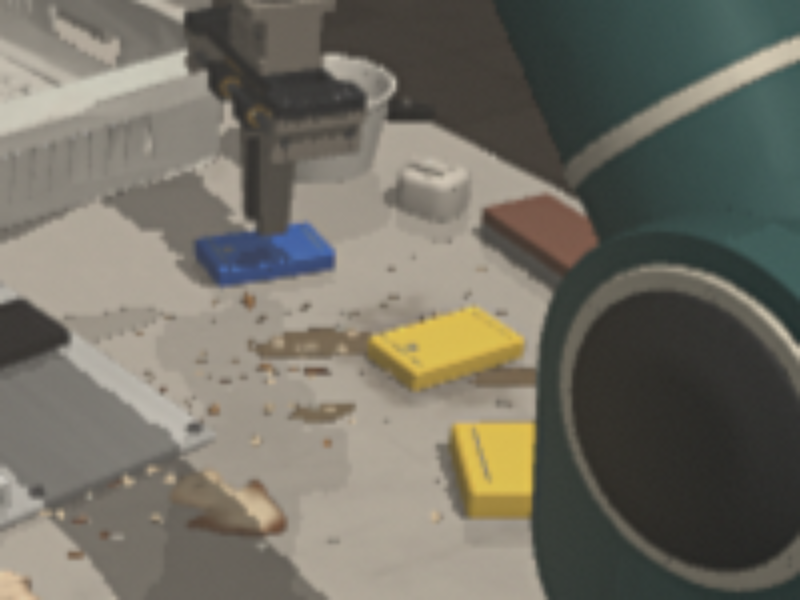

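Run:
```python
from h import *
M=np.array(manip.camera_info("wrist")["mount"])
for fn in ("w1","w3","w4"):
    d=np.load(fn+".npz")["d"]; 
    K,k1,_,_=campose("wrist",manip.state())
    v,u=np.mgrid[260:400,180:460]; uv=np.c_[u.ravel(),v.ravel()].astype(float)
    n=cv2.undistortPoints(uv.reshape(-1,1,2),K,np.array([k1,0,0,0.])).reshape(-1,2)
    dep=d[v.ravel(),u.ravel()]
    X=np.c_[n,np.ones(len(n))]*dep[:,None]@M[:3,:3].T+M[:3,3]
    s=X[(X[:,2]<-12)&(dep>0)] if fn=="w4" else X[(X[:,2]<12)&(dep>0)]
    print(fn,"max z tool of finger", np.sort(s[:,2])[-8:].round(1), "n",len(s), s[np.argsort(s[:,2])[-3:]].round(1).tolist())
for X in ([10,46,11],[10,46,-8],[10,46,-20]):
    c=np.linalg.inv(M)@np.r_[X,1]; nn=c[:2]/c[2]; print(X,(nn*K[0,0]+K[:2,2]).round())
```

```text
w1 max z tool of finger [-17.1 -17.1 -17.  -16.9 -16.8 -16.7 -16.4 -16.3] n 10203 [[-8.0, 45.1, -16.7], [10.9, -50.7, -16.4], [10.8, -47.6, -16.3]]
w3 max z tool of finger [-17.3 -17.2 -17.2 -17.1 -17.  -16.9 -16.9 -16.6] n 10218 [[9.6, -52.9, -16.9], [9.7, 50.2, -16.9], [8.6, 45.5, -16.6]]
w4 max z tool of finger [-17.3 -17.  -17.  -16.9 -16.9 -16.9 -16.8 -16.6] n 18922 [[10.1, 19.4, -16.9], [6.2, 12.8, -16.8], [9.9, -19.1, -16.6]]
[10, 46, 11] [405. 259.]
[10, 46, -8] [414. 272.]
[10, 46, -20] [420. 282.]
```

Run:
```python
from h import *
f=np.load("s4.npz");d=f["d"];K,k1,R,o=campose("scene")
for z in (4,15,32): print(z,proj([[634,-230,z],[634+20*.97,-230-20*.22,z],[634-20*.97,-230+20*.22,z]],"scene").round(1).tolist())
v,u=np.mgrid[185:225,330:365]; uv=np.c_[u.ravel(),v.ravel()]
_,r=rays(uv,"scene"); X=o+r*d[v.ravel(),u.ravel()][:,None]
X=X.reshape(40,35,3)
for vv in range(195,216): print(vv+0,[int(x) for x in X[vv-185,8:28:2,2]])
```

```text
4 [[345.6, 214.4], [343.1, 211.5], [348.2, 217.4]]
15 [[345.7, 211.0], [343.2, 208.1], [348.3, 214.0]]
32 [[345.9, 205.7], [343.4, 202.8], [348.5, 208.6]]
195 [-1, -1, 62, 61, 77, 75, 77, 78, -2, 0]
196 [-2, -2, 60, 58, 73, 72, 74, 73, -1, -4]
197 [0, -2, 54, 55, 70, 70, 70, 68, 0, -2]
198 [-2, -1, 53, 52, 67, 68, 65, 67, -3, 0]
199 [0, -1, 50, 50, 65, 64, 65, 61, -1, 0]
200 [-2, 0, 48, 46, 63, 61, 62, 62, -1, -2]
201 [-2, 0, 40, 53, 57, 57, 57, 54, -2, -1]
202 [-1, -3, 41, 51, 55, 57, 55, 53, -2, -2]
203 [-2, 0, 37, 46, 54, 53, 52, 50, -3, -1]
204 [-1, -2, 32, 45, 52, 49, 48, 46, -1, -3]
205 [-2, 0, 33, 40, 47, 44, 45, -2, -1, 0]
206 [-1, -1, -2, 36, 44, 41, 40, 14, 15, 14]
207 [-1, -2, -2, 34, 38, 38, 36, 15, 15, 17]
208 [14, 13, 15, 30, 38, 33, 32, 14, 13, 14]
209 [14, 14, 13, 15, 14, 11, 14, 12, 14, 14]
210 [13, 14, 15, 13, 16, 12, 13, 12, 14, 13]
211 [14, 14, 13, 16, 17, 14, 13, 13, 13, 14]
212 [14, 13, 14, 14, 14, 14, 14, 14, 14, 15]
213 [13, 15, 14, 14, 15, 14, 14, 15, 12, 14]
214 [14, 14, 13, 14, 15, 14, 12, 13, 11, 10]
215 [14, 14, 15, 13, 12, 13, 9, 11, 11, 10]
```

View pics/c4.png

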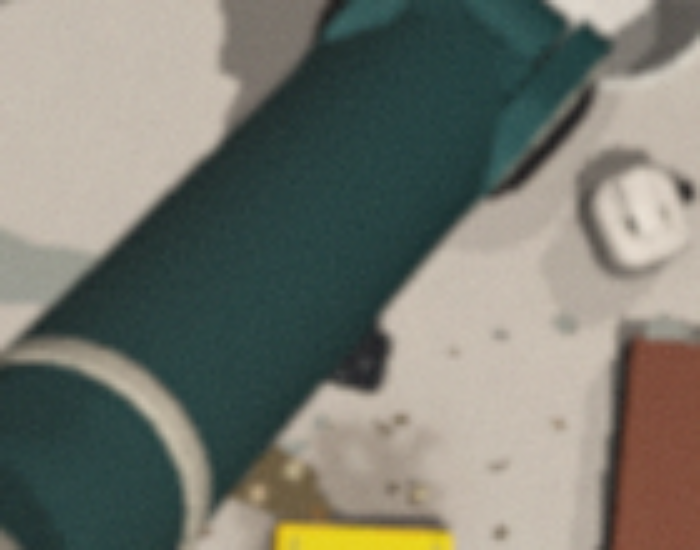

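Wrist and scene depth both put the fingertips about 17 mm behind the reported TCP, not 11 mm ahead. So the fingers effectively end 28 mm higher than stated, and I'll use tip z = TCP z + 17. I open, lower to TCP z of about -12 while watching the force, and grip again.

```bash
python3 -m handwheel '{"gripper":[-1,-1,-1,-1,-1,-1,-1,-1],"offset":[[0,0,0],[0,0,0],[0,0,0],[0,0,0],[0,0,0],[0,0,0],[0,0,0],[0,0,0]],"dr":[[0,0,0],[0,0,0],[0,0,0],[0,0,0],[0,0,0],[0,0,0],[0,0,0],[0,0,0]]}'
python3 -m handwheel '{"gripper":[-1,-1,-1,-1,-1,-1,-1,-1],"offset":[[0,0,0],[0,0,0],[0,0,0.04],[0,0,0.04],[0,0,0.03],[0,0,0],[0,0,0],[0,0,0]],"dr":[[0,0,0],[0,0,0],[0,0,0],[0,0,0],[0,0,0],[0,0,0],[0,0,0],[0,0,0]]}'
python3 m2.py w5 16
```

```text
time_s: 7.45
tcp_pos: [634.1, -230.4, 15.0]
eef_rot: [[0.229, 0.973, 0.0], [0.973, -0.229, 0.0], [0.0, 0.0, -1.0]]
ft_force: [-0.6, 0.2, 0.3]
width: 0.727
time_s: 8.12
tcp_pos: [634.1, -230.5, -1.6]
eef_rot: [[0.229, 0.973, -0.0], [0.973, -0.229, -0.0], [-0.0, -0.0, -1.0]]
ft_force: [-0.5, 0.3, -0.4]
width: 0.996
tcp [ 634.1 -230.5   -1.6]
Y [([13.0, 333.0], [496.5, -213.5, 11.9, 13.5, 78.8])]
B [([319.0, 290.0], [635.8, -229.1, 52.7, 90.2, -13.0])]
```

View pics/w5.png

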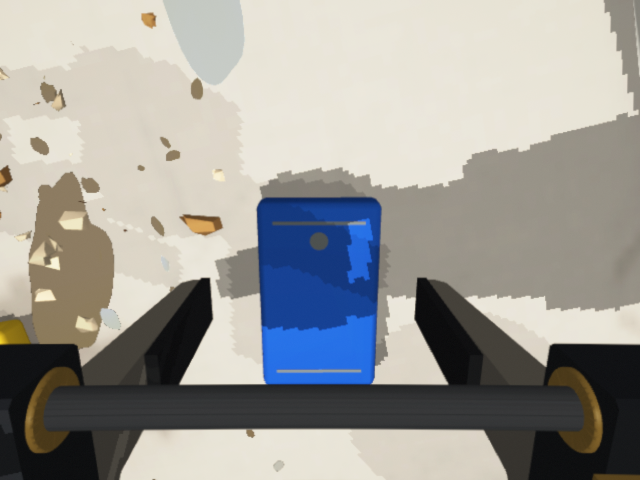

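```bash
python3 -m handwheel '{"gripper":[-1,-1,-1,-1],"offset":[[0,0,0.035],[0,0,0.036],[0,0,0],[0,0,0]],"dr":[[0,0,0],[0,0,0],[0,0,0],[0,0,0]]}'
python3 -m handwheel '{"gripper":[1,1,1,1,1,1,1,1],"offset":[[0,0,0],[0,0,0],[0,0,0],[0,0,0],[0,0,0],[0,0,0],[0,0,0],[0,0,0]],"dr":[[0,0,0],[0,0,0],[0,0,0],[0,0,0],[0,0,0],[0,0,0],[0,0,0],[0,0,0]]}' 20
python3 - <<'E'
from h import *
s,p,d=grab("wrist","w6"); print(s["width"],s["ft_force"])
E
```

```text
time_s: 8.5
tcp_pos: [633.7, -230.2, -12.8]
eef_rot: [[0.229, 0.973, -0.001], [0.973, -0.229, 0.0], [0.0, -0.001, -1.0]]
ft_force: [0.2, -0.0, -0.4]
width: 0.998
time_s: 9.17
tcp_pos: [634.4, -230.4, -12.0]
eef_rot: [[0.229, 0.973, 0.001], [0.973, -0.229, -0.0], [0.0, 0.001, -1.0]]
ft_force: [0.2, -0.2, 0.8]
width: 0.583
0.5826846440187062 [ 0.15282766 -0.22748843  0.82055969]
```

View pics/w6.png

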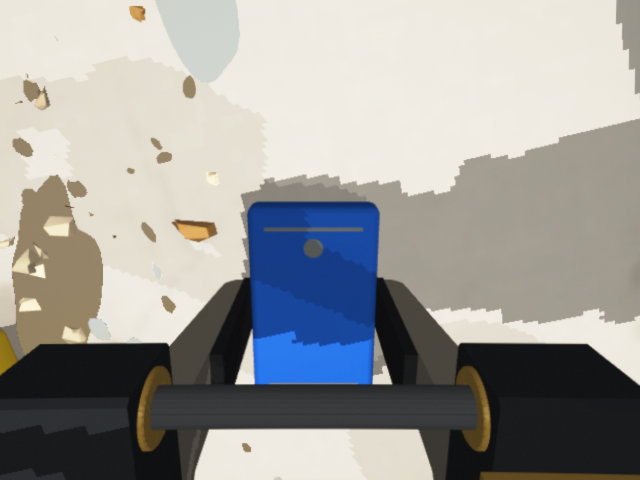

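Blue is gripped: width 0.583 is about 54 mm. I lift it, turn to the pad's yaw and measure the board in the hand.

```bash
python3 -m handwheel '{"gripper":[1,1,1,1,1,1,1,1],"offset":[[0,0,-0.1],[0,0,-0.2],[0,0,-0.2],[0,0,-0.2],[0,0,0],[0,0,0],[0,0,0],[0,0,0]],"dr":[[0,0,0],[0,0,0],[0,0,0],[0,0,-0.1],[0,0,-0.15],[0,0,-0.15],[0,0,0],[0,0,0]]}'
cat > m3.py <<'E'
from h import *
import sys
st,p,d=grab("wrist",sys.argv[1]); R=np.array(st["eef_rot"]); t=np.array(st["tcp_pos"])
print("tcp",t.round(1),"heading",np.degrees(np.arctan2(R[1,1],R[0,1])).round(2),"w",round(st["width"],3),np.round(st["ft_force"],1))
dz=float(sys.argv[2])  # top of held board relative to TCP z
for n,c in (("B",B),("Y",Y)):
    for b in blobs(mask(p,*c),t[2]+dz,"wrist",st,2000):
        x=R.T@(np.r_[b[1][:2],t[2]+dz]-t); print(n,b,"tool",x.round(1))
E
python3 m3.py w7 28
```

```text
time_s: 9.88
tcp_pos: [633.9, -230.4, 93.5]
eef_rot: [[-0.079, 0.997, 0.0], [0.997, 0.079, 0.001], [0.0, 0.0, -1.0]]
ft_force: [-0.3, 0.3, -1.4]
width: 0.587
tcp [ 633.9 -230.4   93.5] heading 4.55 w 0.587 [-0.3  0.3 -1.4]
B ([313.0, 293.0], [632.7, -224.6, 52.9, 82.9, 4.6]) tool [  5.9  -0.7 -28. ]
Y ([62.0, 252.0], [529.9, -213.8, 35.5, 55.0, -2.2]) tool [  24.8 -102.3  -28. ]
```

View pics/w7.png

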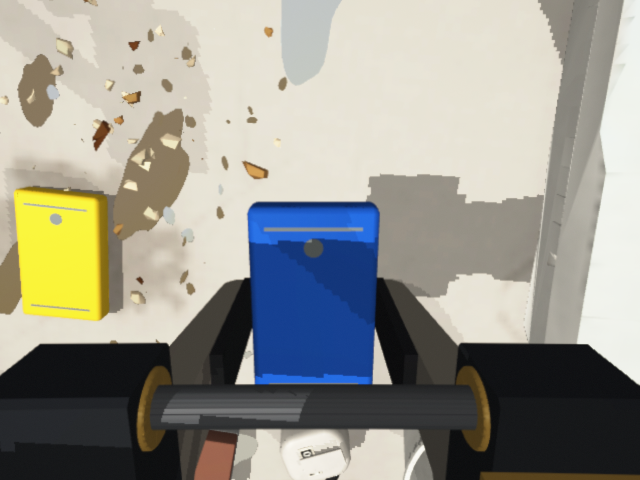

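Blue is held straight at (313,293). I'll move near the pad and re-measure it from there.

```bash
python3 -m handwheel '{"gripper":[1,1,1,1,1,1,1],"offset":[[0.22,0,0],[0.22,0,0],[0.22,0,0],[0.2,-0.02,0],[0,0,0],[0,0,0],[0,0,0]],"dr":[[0,0,-0.01],[0,0,0],[0,0,0],[0,0,0],[0,0,0],[0,0,0],[0,0,0]]}'
python3 m3.py w8 28
```

```text
time_s: 10.52
tcp_pos: [619.6, -102.8, 92.8]
eef_rot: [[-0.089, 0.996, -0.0], [0.996, 0.089, -0.001], [-0.001, -0.0, -1.0]]
ft_force: [-1.0, -0.4, -1.4]
width: 0.58
tcp [ 619.6 -102.8   92.8] heading 5.11 w 0.58 [-1.  -0.4 -1.4]
B ([313.0, 293.0], [618.4, -97.0, 53.0, 83.0, 5.2]) tool [  5.9  -0.7 -28. ]
```

View pics/w8.png

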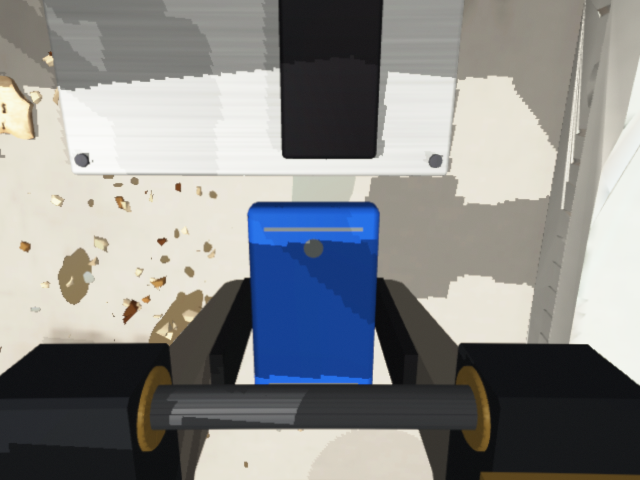

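Run:
```python
from h import *
st=manip.state(); p=np.load("w8.npz")["p"]; g=cv2.GaussianBlur(cv2.cvtColor(p,cv2.COLOR_RGB2GRAY),(3,3),0).astype(float)
def cross(a,off,thr):  # first subpixel crossing
    i=np.where((a[:-1]-thr)*(a[1:]-thr)<0)[0]; i=i[0]; return off+i+(thr-a[i])/(a[i+1]-a[i])
L=[];Rr=[];Bt=[]
for v in range(10,140,4):
    thr=60
    L.append([cross(g[v,330:260:-1],0,thr),v]); L[-1][0]=330-L[-1][0]
    Rr.append([cross(g[v,330:420],330,thr),v])
for u in range(295,366,3): Bt.append([u,cross(g[120:180,u],120,60)])
W=[plane(e,20,"wrist",st)[:,:2] for e in (L,Rr,Bt)]
fits=[cv2.fitLine(w.astype(np.float32),cv2.DIST_HUBER,0,.01,.01).ravel() for w in W]
for n,f in zip("LRB",fits): print(n,"angle",np.degrees(np.arctan2(f[1],f[0])).round(2),f[2:].round(1))
a=np.radians(5.1); ex=np.array([np.cos(a),np.sin(a)]); ey=np.array([-np.sin(a),np.cos(a)])
l,r,b=[(f[2:]@ex) for f in fits[:2]]+[fits[2][2:]@ey]
print("width",r-l); c=ex*(l+r)/2+ey*(b+48); print("pad centre",c)
```

```text
Traceback (most recent call last):
IndexError: index 0 is out of bounds for axis 0 with size 0
```

```bash
cat > pad.py <<'E'
from h import *
import sys
st=manip.state(); p=np.load("w8.npz")["p"]; g=cv2.GaussianBlur(cv2.cvtColor(p,cv2.COLOR_RGB2GRAY),(3,3),0).astype(float)
print(g[100,270:295:3],g[20,270:295:3],g[20,368:392:3],g[130:175:4,330])
def edge(line):  # strongest step, subpixel
    dd=np.abs(np.diff(line)); i=int(np.argmax(dd)); s=slice(max(0,i-2),i+3)
    return (np.arange(len(dd))[s]*dd[s]).sum()/dd[s].sum()+.5
L=[[270+edge(g[v,270:300]),v] for v in range(10,140,4)]
Rr=[[365+edge(g[v,365:392]),v] for v in range(10,140,4)]
Bt=[[u,140+edge(g[140:168,u])] for u in range(295,366,3)]
W=[plane(e,20,"wrist",st)[:,:2] for e in (L,Rr,Bt)]
fits=[cv2.fitLine(w.astype(np.float32),cv2.DIST_HUBER,0,.01,.01).ravel() for w in W]
for n,f in zip("LRB",fits): print(n,"angle",np.degrees(np.arctan2(f[1],f[0])).round(2),f[2:].round(1))
a=np.radians(5.1); ex=np.array([np.cos(a),np.sin(a)]); ey=np.array([-np.sin(a),np.cos(a)])
l,r,b=[(f[2:]@ex) for f in fits[:2]]+[fits[2][2:]@ey]
print("width",r-l); c=ex*(l+r)/2+ey*(b+48); print("pad centre",c)
E
python3 pad.py
```

```text
[228. 228. 227. 214.  34.  36.  38.  37.  37.] [125. 125. 124.  42.  21.  26.  26.  26.  26.] [ 26.  26.  26.  26.  24. 139. 149. 149.] [ 34.  33.  33.  32.  33.  33.  32.  93. 240. 237. 240. 209.]
L angle -84.92 [590.4  -8.3]
R angle -84.93 [648.8   3.9]
B angle 5.03 [621.5 -47.2]
width 59.17969236202259
pad centre [619.32865359   0.78277781]
```

```bash
python3 -m handwheel '{"gripper":[1,1,1,1,1,1,1,1],"offset":[[0.2,0.02,0],[0.2,0.02,0],[0.2,0.02,0],[0.08,0.005,0],[0,0,0.13],[0,0,0.13],[0,0,0.13],[0,0,0.12]],"dr":[[0,0,0],[0,0,0],[0,0,0],[0,0,0],[0,0,0],[0,0,0],[0,0,0],[0,0,0]]}'
python3 -m handwheel '{"gripper":[1,1,1],"offset":[[0,0,0],[0,0,0],[0,0,0]],"dr":[[0,0,0],[0,0,0],[0,0,0]]}'
python3 m3.py w9 28
```

```text
time_s: 11.23
tcp_pos: [620.2, -2.0, 15.5]
eef_rot: [[-0.088, 0.996, 0.0], [0.996, 0.088, -0.001], [-0.001, 0.0, -1.0]]
ft_force: [1.0, -0.1, -1.4]
width: 0.585
time_s: 11.48
tcp_pos: [621.0, -1.2, 17.3]
eef_rot: [[-0.089, 0.996, 0.001], [0.996, 0.089, -0.001], [-0.001, 0.001, -1.0]]
ft_force: [-0.4, 0.5, -1.3]
width: 0.586
tcp [621.   -1.2  17.3] heading 5.09 w 0.586 [-0.4  0.5 -1.3]
B ([313.0, 292.0], [619.8, 4.7, 53.1, 83.4, 5.1]) tool [  6.   -0.7 -28. ]
```

View pics/w9.png

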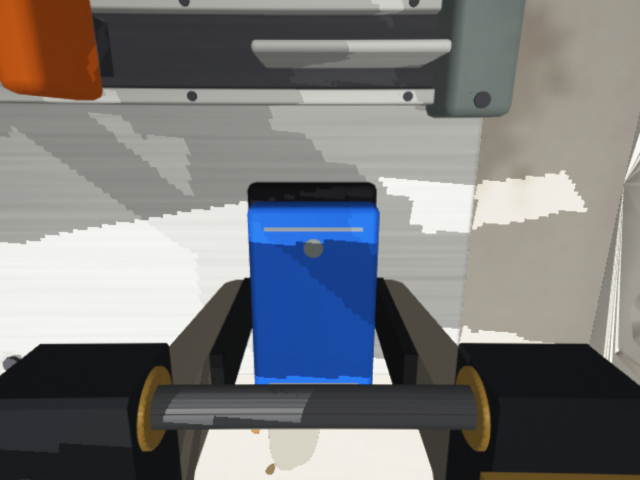

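Run:
```python
from h import *
st=manip.state(); R=np.array(st["eef_rot"]);t=np.array(st["tcp_pos"])
p=np.load("w9.npz")["p"]; g=cv2.cvtColor(p,cv2.COLOR_RGB2GRAY).astype(float)
def edge(line):
    dd=np.abs(np.diff(line)); i=int(np.argmax(dd)); s=slice(max(0,i-2),i+3)
    return (np.arange(len(dd))[s]*dd[s]).sum()/dd[s].sum()+.5
T=[[u,170+edge(g[170:195,u])] for u in range(262,364,4)]
L=[[238+edge(g[v,238:260]),v] for v in range(190,200)]; Rr=[[365+edge(g[v,365:390]),v] for v in range(190,200)]
tl=lambda e,z:((plane(e,z,"wrist",st)-t)@R)
print("pad top edge tool x",np.median(tl(T,20)[:,0]),"L,R tool y",np.median(tl(L,20)[:,1]),np.median(tl(Rr,20)[:,1]))
m=mask(p,*B); 
T=[[u,np.where(m[:,u])[0].min()-.5] for u in range(262,364,4)]
L=[[np.where(m[v])[0].min()-.5,v] for v in range(220,270,4)];Rr=[[np.where(m[v])[0].max()+.5,v] for v in range(220,270,4)]
z=t[2]+28
print("board top edge",np.median(tl(T,z)[:,0]),"L,R",np.median(tl(L,z)[:,1]),np.median(tl(Rr,z)[:,1]))
```

```text
pad top edge tool x 51.85198506301148 L,R tool y -30.809969213442532 28.12291708320329
board top edge 47.91246680001968 L,R -26.960840666984033 25.565677699282368
```

```bash
python3 -m handwheel '{"gripper":[1,1,1,1,1,1],"offset":[[0.007,-0.004,0.02],[0,0,0.02],[0,0,0.01],[0,0,0],[0,0,0],[0,0,0]],"dr":[[0,0,0],[0,0,0],[0,0,0],[0,0,0],[0,0,0],[0,0,0]]}'
```

```text
time_s: 12.03
tcp_pos: [619.5, 1.3, 9.0]
eef_rot: [[-0.091, 0.996, 0.0], [0.996, 0.091, -0.0], [-0.0, 0.0, -1.0]]
ft_force: [-0.4, 0.3, -0.7]
width: 0.586
```

```bash
cat > m4.py <<'E'
from h import *
import sys
st,p,d=grab("wrist",sys.argv[1]); R=np.array(st["eef_rot"]);t=np.array(st["tcp_pos"]); print(t.round(1))
g=cv2.cvtColor(p,cv2.COLOR_RGB2GRAY).astype(float)
def edge(line):
    dd=np.abs(np.diff(line)); i=int(np.argmax(dd)); s=slice(max(0,i-2),i+3)
    return (np.arange(len(dd))[s]*dd[s]).sum()/dd[s].sum()+.5
m=mask(p,*B); tl=lambda e,z:((plane(e,z,"wrist",st)-t)@R)
T=[[u,np.where(m[:,u])[0].min()-.5] for u in range(262,364,4)]; bt=int(np.median([x[1] for x in T]))
L=[[np.where(m[v])[0].min()-.5,v] for v in range(220,270,4)];Rr=[[np.where(m[v])[0].max()+.5,v] for v in range(220,270,4)]
z=t[2]+28
b=np.array([np.median(tl(T,z)[:,0])-45,(np.median(tl(L,z)[:,1])+np.median(tl(Rr,z)[:,1]))/2])
T=[[u,bt-40+edge(g[bt-40:bt-3,u])] for u in range(262,364,4)]; pt=int(np.median([x[1] for x in T])); print("pad row",pt,"board row",bt)
L=[[230+edge(g[v,230:262]),v] for v in range(pt+7,bt-2)]; Rr=[[363+edge(g[v,363:392]),v] for v in range(pt+7,bt-2)]
l,r=np.median(tl(L,20)[:,1]),np.median(tl(Rr,20)[:,1])
q=np.array([np.median(tl(T,20)[:,0])+.2-48,(l+r)/2]); print("pad w",r-l,"board",b,"pad",q,"move tool x,y mm",(q-b).round(2))
E
python3 m4.py w10
```

```text
[619.5   1.3   9. ]
pad row 190 board row 200
pad w 58.22293929935165 board [ 2.90918762 -0.51472683] pad [ 1.56078874 -0.13763415] move tool x,y mm [-1.35  0.38]
```

View pics/w10.png

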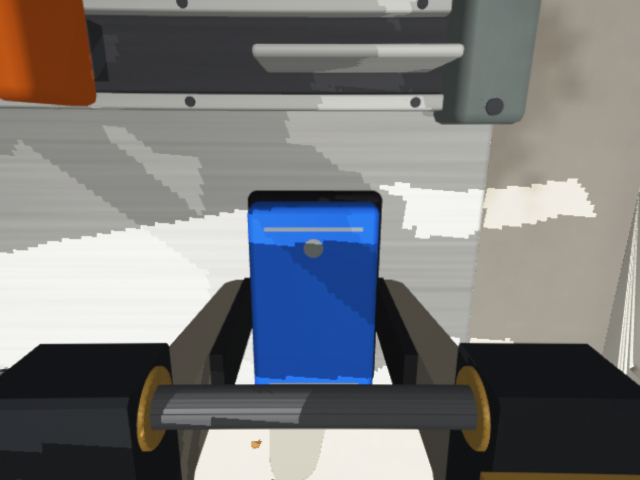

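Blue hovers with an even margin on three sides. A trim of -1.3 mm centres it lengthwise; then I lower it onto the pad.

```bash
python3 -m handwheel '{"gripper":[1,1,1,1,1,1],"offset":[[-0.009,0.002,0],[0,0,0],[0,0,0.006],[0,0,0.002],[0,0,0],[0,0,0]],"dr":[[0,0,0],[0,0,0],[0,0,0],[0,0,0],[0,0,0],[0,0,0]]}'
python3 m4.py w11
```

```text
time_s: 12.58
tcp_pos: [620.1, -0.2, 7.9]
eef_rot: [[-0.09, 0.996, 0.0], [0.996, 0.09, -0.0], [-0.0, 0.0, -1.0]]
ft_force: [-0.7, -1.5, 2.2]
width: 0.586
[ 6.201e+02 -2.000e-01  7.900e+00]
pad row 187 board row 200
pad w 58.56651109127626 board [ 2.90889201 -0.56832655] pad [ 3.03585029 -0.44812729] move tool x,y mm [0.13 0.12]
```

```bash
python3 -m handwheel '{"gripper":[-1,-1,-1,-1,-1,-1,-1,-1],"offset":[[0,0,0],[0,0,0],[0,0,0],[0,0,0],[0,0,-0.02],[0,0,-0.1],[0,0,-0.2],[0,0,-0.2]],"dr":[[0,0,0],[0,0,0],[0,0,0],[0,0,0],[0,0,0],[0,0,0],[0,0,0],[0,0,0]]}'
python3 -m handwheel '{"gripper":[-1,-1,-1,-1,-1,-1],"offset":[[0,0,-0.2],[0,0,-0.2],[0,0,0],[0,0,0],[0,0,0],[0,0,0]],"dr":[[0,0,0],[0,0,0],[0,0,0],[0,0,0],[0,0,0],[0,0,0]]}'
python3 m2.py w12 36
```

```text
time_s: 13.3
tcp_pos: [619.1, -0.3, 86.7]
eef_rot: [[-0.09, 0.996, -0.002], [0.996, 0.09, -0.001], [-0.0, -0.002, -1.0]]
ft_force: [0.4, -0.1, -0.1]
width: 1.001
time_s: 13.8
tcp_pos: [619.0, 0.1, 144.8]
eef_rot: [[-0.091, 0.996, -0.002], [0.996, 0.091, -0.0], [0.0, -0.002, -1.0]]
ft_force: [0.1, 0.1, 0.1]
width: 0.999
tcp [6.190e+02 1.000e-01 1.448e+02]
Y [([143.0, 457.0], [485.0, -215.3, 32.6, 55.8, -3.1])]
B [([315.0, 226.0], [619.1, 1.7, 54.3, 88.8, 5.3])]
```

View pics/w12.png

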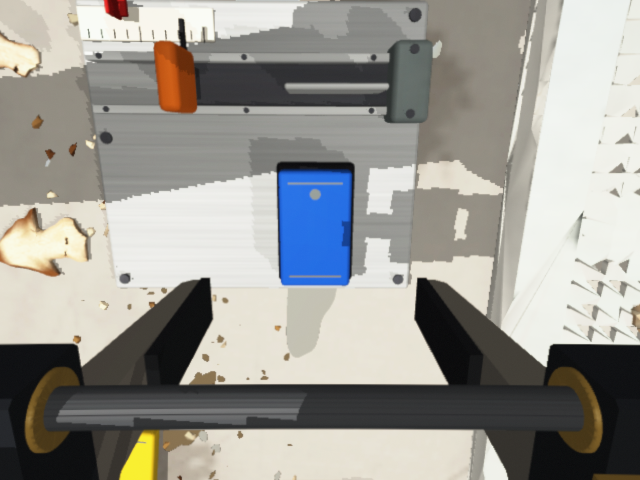

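Run:
```python
from h import *
st=manip.state(); p=np.load("w12.npz")["p"]; g=cv2.cvtColor(p,cv2.COLOR_RGB2GRAY)
r=np.zeros((480,640),np.uint8); r[140:300,265:370]=255
m=(cv2.inRange(g,0,48)|mask(p,*B))&r; m=cv2.morphologyEx(m,cv2.MORPH_OPEN,np.ones((3,3)))
R=np.array(st["eef_rot"]);t=np.array(st["tcp_pos"])
tl=lambda e,z:((plane(e,z,"wrist",st)-t)@R)
T=[[u,np.where(m[:,u])[0].min()-.5] for u in range(288,346,3)]
print("pad top edge",np.median(tl(T,20)[:,0]))
rows=range(166,169);print("pad L,R near top",[ (tl([[np.where(m[v])[0].min()-.5,v]],20)[0,1].round(1),tl([[np.where(m[v])[0].max()+.5,v]],20)[0,1].round(1)) for v in rows])
rows=range(200,270,10);print("L,R",[ (tl([[np.where(m[v])[0].min()-.5,v]],20)[0,1].round(1),tl([[np.where(m[v])[0].max()+.5,v]],20)[0,1].round(1)) for v in rows])
b=mask(p,*B)
T=[[u,np.where(b[140:300,u])[0].min()+139.5] for u in range(288,346,3)]; D=[[u,np.where(b[140:300,u])[0].max()+140.5] for u in range(288,346,3)]
print("blue top/bottom",np.median(tl(T,36)[:,0]),np.median(tl(D,36)[:,0]))
print("L,R",[ (tl([[np.where(b[v])[0].min()-.5,v]],36)[0,1].round(1),tl([[np.where(b[v])[0].max()+.5,v]],36)[0,1].round(1)) for v in rows])
```

```text
pad top edge 49.46377624464944
pad L,R near top [(np.float64(-28.5), np.float64(29.8)), (np.float64(-28.5), np.float64(29.8)), (np.float64(-28.5), np.float64(29.8))]
L,R [(np.float64(-28.3), np.float64(29.7)), (np.float64(-27.8), np.float64(29.9)), (np.float64(-27.9), np.float64(30.2)), (np.float64(-28.1), np.float64(29.6)), (np.float64(-28.3), np.float64(29.8)), (np.float64(-28.5), np.float64(30.0)), (np.float64(-27.9), np.float64(29.4))]
blue top/bottom 46.27781712752411 -43.218584642123005
L,R [(np.float64(-26.9), np.float64(27.4)), (np.float64(-26.4), np.float64(27.6)), (np.float64(-26.5), np.float64(27.8)), (np.float64(-26.7), np.float64(27.3)), (np.float64(-26.9), np.float64(27.5)), (np.float64(-27.1), np.float64(27.7)), (np.float64(-26.5), np.float64(27.9))]
```

Blue sits centred: its offset from the pad is about 0.0 mm lengthwise and 0.4 mm across. Next, the yellow board.

```bash
python3 -m handwheel '{"gripper":[-1,-1,-1,-1,-1,-1,-1,-1],"offset":[[-0.176,-0.132,0],[-0.176,-0.132,0],[-0.176,-0.132,0],[-0.176,-0.132,0],[-0.176,-0.132,0],[-0.176,-0.132,0],[-0.176,-0.132,0],[-0.176,-0.132,0]],"dr":[[0,0,0],[0,0,0],[0,0,0],[0,0,0],[0,0,0],[0,0,0],[0,0,0],[0,0,0]]}'
python3 -m handwheel '{"gripper":[-1,-1,-1,-1,-1,-1,-1],"offset":[[-0.176,-0.132,0],[0,0,0.1],[0,0,0.2],[0,0,0.2],[0,0,0.08],[0,0,0],[0,0,0]],"dr":[[0,0,0.08],[0,0,0.08],[0,0,0],[0,0,0],[0,0,0],[0,0,0],[0,0,0]]}'
python3 m2.py w13 16
```

```text
time_s: 14.52
tcp_pos: [479.6, -225.7, 144.8]
eef_rot: [[-0.091, 0.996, -0.002], [0.996, 0.091, 0.0], [0.001, -0.002, -1.0]]
ft_force: [0.5, -0.2, -1.3]
width: 0.999
time_s: 15.1
tcp_pos: [463.5, -253.0, 58.3]
eef_rot: [[0.035, 0.999, -0.002], [0.999, -0.035, 0.0], [-0.0, -0.002, -1.0]]
ft_force: [0.2, 0.4, -0.4]
width: 1.002
tcp [ 463.5 -253.    58.3]
Y [([312.0, 256.0], [461.6, -254.1, 53.7, 90.1, -2.1]), ([53.0, 214.0], [311.3, -220.8, 79.7, 129.3, -31.0])]
B []
```

View pics/w13.png

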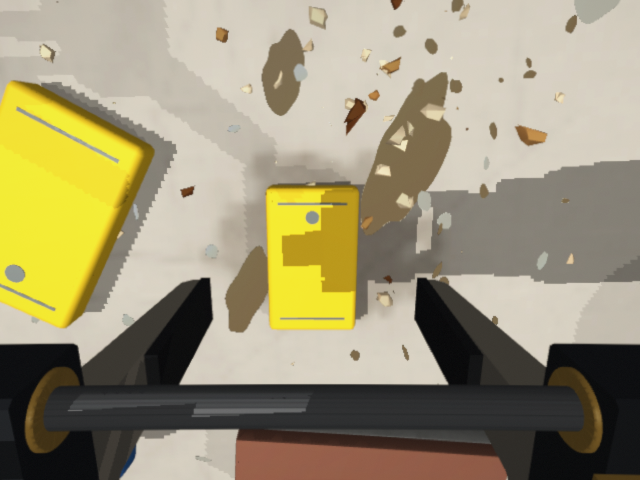

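Yellow (312,256) is centred between the fingers and measures 54x90 mm, so it is the right one. The large one is clear of the left finger. I descend and grip.

```bash
python3 -m handwheel '{"gripper":[-1,-1,-1,-1,-1,-1,-1,-1],"offset":[[-0.008,-0.008,0.12],[0,0,0.12],[0,0,0.1],[0,0,0.06],[0,0,0.03],[0,0,0],[0,0,0],[0,0,0]],"dr":[[0,0,0],[0,0,0],[0,0,0],[0,0,0],[0,0,0],[0,0,0],[0,0,0],[0,0,0]]}'
python3 m2.py w14 16
```

```text
time_s: 15.82
tcp_pos: [463.5, -254.3, -4.9]
eef_rot: [[0.035, 0.999, 0.002], [0.999, -0.035, -0.001], [-0.001, 0.002, -1.0]]
ft_force: [0.6, 0.2, 0.1]
width: 1.002
tcp [ 463.5 -254.3   -4.9]
Y [([311.0, 293.0], [461.8, -251.7, 53.2, 86.7, -2.0]), ([29.0, 212.0], [351.5, -221.2, 36.8, 105.7, -14.0])]
B []
```

```bash
python3 -m handwheel '{"gripper":[-1,-1,-1],"offset":[[0,-0.006,0.048],[0,0,0],[0,0,0]],"dr":[[0,0,0],[0,0,0],[0,0,0]]}'
python3 -m handwheel '{"gripper":[1,1,1,1,1,1,1,1],"offset":[[0,0,0],[0,0,0],[0,0,0],[0,0,0],[0,0,0],[0,0,0],[0,0,0],[0,0,0]],"dr":[[0,0,0],[0,0,0],[0,0,0],[0,0,0],[0,0,0],[0,0,0],[0,0,0],[0,0,0]]}' 20
python3 -m handwheel '{"gripper":[1,1],"offset":[[0,0,0],[0,0,0]],"dr":[[0,0,0],[0,0,0]]}'
```

```text
time_s: 16.12
tcp_pos: [461.5, -253.7, -13.3]
eef_rot: [[0.035, 0.999, -0.001], [0.999, -0.035, 0.0], [0.0, -0.001, -1.0]]
ft_force: [-0.0, 0.2, 1.0]
width: 0.997
time_s: 16.78
tcp_pos: [461.9, -253.9, -13.0]
eef_rot: [[0.035, 0.999, 0.0], [0.999, -0.035, -0.0], [-0.0, 0.0, -1.0]]
ft_force: [0.3, -0.4, 0.4]
width: 0.584
time_s: 16.95
tcp_pos: [461.9, -253.9, -13.0]
eef_rot: [[0.035, 0.999, 0.0], [0.999, -0.035, -0.0], [-0.0, 0.0, -1.0]]
ft_force: [1.7, 0.8, 1.2]
width: 0.586
```

```bash
python3 -m handwheel '{"gripper":[1,1,1,1,1,1,1,1],"offset":[[0,0,-0.1],[0,0,-0.2],[0,0,-0.2],[0,0,-0.22],[0,0,0],[0,0,0],[0,0,0],[0,0,0]],"dr":[[0,0,0],[0,0,0],[0,0,0],[0,0,0],[0,0,-0.08],[0,0,-0.08],[0,0,0],[0,0,0]]}'
python3 m3.py w15 29
```

```text
time_s: 17.62
tcp_pos: [461.5, -253.7, 94.8]
eef_rot: [[-0.089, 0.996, -0.0], [0.996, 0.089, 0.0], [0.0, -0.0, -1.0]]
ft_force: [-0.0, -1.6, -1.3]
width: 0.586
tcp [ 461.5 -253.7   94.8] heading 5.1 w 0.586 [-0.  -1.6 -1.3]
Y ([313.0, 295.0], [460.3, -248.3, 53.0, 80.9, 4.9]) tool [  5.5  -0.8 -29. ]
Y ([86.0, 165.0], [369.0, -203.0, 46.6, 76.2, -31.1]) tool [ 58.7 -87.7 -29. ]
```

```bash
python3 -m handwheel '{"gripper":[1,1,1,1,1,1,1,1],"offset":[[0.2,0.15,0],[0.2,0.15,0],[0.2,0.15,0],[0.2,0.15,0],[0.2,0.15,0],[0.2,0.15,0],[0.2,0.15,0],[0.2,0.15,0]],"dr":[[0,0,0],[0,0,0],[0,0,0],[0,0,0],[0,0,0],[0,0,0],[0,0,0],[0,0,0]]}'
python3 -m handwheel '{"gripper":[1,1,1,1,1,1,1],"offset":[[0,0,0],[0,0,0.1],[0,0,0.13],[0,0,0.12],[0,0,0.05],[0,0,0],[0,0,0]],"dr":[[0,0,0],[0,0,0],[0,0,0],[0,0,0],[0,0,0],[0,0,0],[0,0,0]]}'
python3 m3.py w16 29
```

```text
time_s: 18.33
tcp_pos: [619.6, 3.1, 94.2]
eef_rot: [[-0.089, 0.996, -0.001], [0.996, 0.089, -0.0], [-0.0, -0.001, -1.0]]
ft_force: [0.6, -0.9, -0.6]
width: 0.585
time_s: 18.92
tcp_pos: [619.1, 0.9, 34.7]
eef_rot: [[-0.09, 0.996, -0.001], [0.996, 0.09, -0.0], [-0.0, -0.001, -1.0]]
ft_force: [0.2, -0.2, -1.2]
width: 0.583
tcp [619.1   0.9  34.7] heading 5.14 w 0.583 [ 0.2 -0.2 -1.2]
Y ([313.0, 295.0], [618.0, 6.1, 53.1, 80.5, 5.3]) tool [  5.3  -0.7 -29. ]
```

View pics/w16.png

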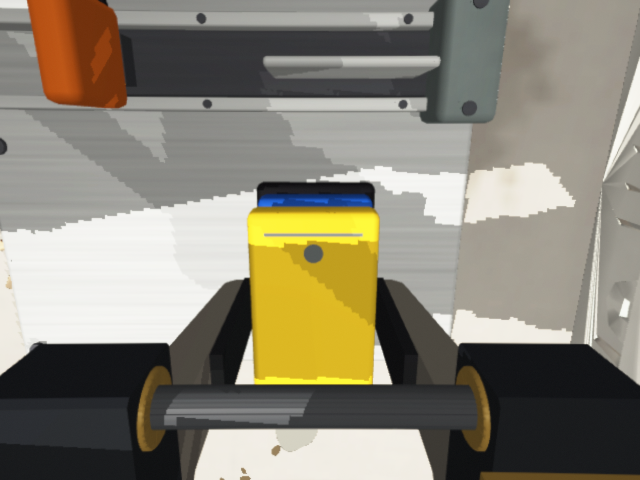

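```bash
python3 -m handwheel '{"gripper":[1,1,1,1,1,1],"offset":[[0,0.004,0.03],[0,0,0.025],[0,0,0],[0,0,0],[0,0,0],[0,0,0]],"dr":[[0,0,0],[0,0,0],[0,0,0],[0,0,0],[0,0,0],[0,0,0]]}'
cat > m5.py <<'E'
from h import *
import sys
st,p,d=grab("wrist",sys.argv[1]); R=np.array(st["eef_rot"]);t=np.array(st["tcp_pos"]); print(t.round(1),np.round(st["ft_force"],1))
tl=lambda e,z:((plane(e,z,"wrist",st)-t)@R)
y=mask(p,*Y); b=mask(p,*B); g=cv2.cvtColor(p,cv2.COLOR_RGB2GRAY).astype(float)
us=range(272,356,4)
yt=[[u,np.where(y[100:,u])[0].min()+99.5] for u in us]; z=t[2]+29
print("yellow far edge-45:",np.median(tl(yt,z)[:,0])-45,"L,R",[np.median([tl([[f(np.where(y[v])[0])+s,v]],z)[0,1] for v in range(230,270,5)]).round(2) for f,s in((min,-.5),(max,.5))])
bt=[[u,np.where(b[100:,u])[0].min()+99.5] for u in us if b[100:,u].any()]
if len(bt):
  print("blue rows",bt[0],bt[-1],"yrow",yt[0])
  print("blue far edge-45:",np.median(tl(bt,36)[:,0])-45)
  r=int(np.median([q[1] for q in bt]))+4
  print("blue L,R",[(tl([[np.where(b[v])[0].min()-.5,v]],36)[0,1].round(2),tl([[np.where(b[v])[0].max()+.5,v]],36)[0,1].round(2)) for v in range(r,r+6) if b[v].any()])
E
python3 m5.py w17
```

```text
time_s: 19.47
tcp_pos: [620.1, 1.4, 26.9]
eef_rot: [[-0.091, 0.996, 0.0], [0.996, 0.091, 0.0], [0.0, 0.0, -1.0]]
ft_force: [0.7, 0.6, -0.6]
width: 0.585
[620.1   1.4  26.9] [ 0.7  0.6 -0.6]
yellow far edge-45: 0.6917087447666361 L,R [np.float64(-27.03), np.float64(25.6)]
blue rows [272, np.float64(196.5)] [352, np.float64(196.5)] yrow [272, np.float64(206.5)]
blue far edge-45: 1.2391967191401392
blue L,R [(np.float64(-25.75), np.float64(23.85)), (np.float64(-26.21), np.float64(24.31)), (np.float64(-26.67), np.float64(24.77)), (np.float64(-26.69), np.float64(24.78)), (np.float64(-27.15), np.float64(25.24)), (np.float64(-27.17), np.float64(25.26))]
```

View pics/w17.png

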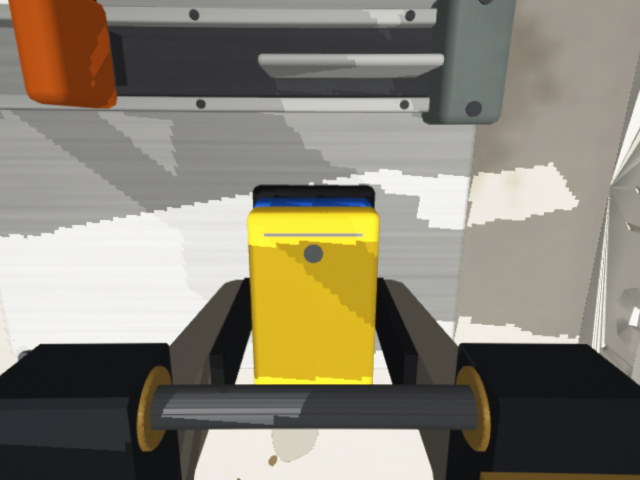

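Yellow is aligned with blue to about 0.6 mm. I trim that and lower.

```bash
python3 -m handwheel '{"gripper":[1,1,1,1,1,1],"offset":[[0.004,-0.001,0.01],[0,0,0.01],[0,0,0.005],[0,0,0],[0,0,0],[0,0,0]],"dr":[[0,0,0],[0,0,0],[0,0,0],[0,0,0],[0,0,0],[0,0,0]]}'
python3 m5.py w18
```

```text
time_s: 20.02
tcp_pos: [619.7, 2.2, 23.0]
eef_rot: [[-0.091, 0.996, -0.0], [0.996, 0.091, 0.0], [0.0, -0.0, -1.0]]
ft_force: [-1.2, 0.1, 0.6]
width: 0.588
[619.7   2.2  23. ] [-1.2  0.1  0.6]
yellow far edge-45: 0.689975431003333 L,R [np.float64(-27.03), np.float64(25.6)]
blue rows [272, np.float64(199.5)] [352, np.float64(199.5)] yrow [272, np.float64(206.5)]
blue far edge-45: 0.16790921256647806
blue L,R [(np.float64(-25.7), np.float64(24.24)), (np.float64(-26.15), np.float64(24.69)), (np.float64(-26.17), np.float64(25.15))]
```

```bash
python3 -m handwheel '{"gripper":[1,1,1,1],"offset":[[-0.002,0,0.006],[0,0,0],[0,0,0],[0,0,0]],"dr":[[0,0,0],[0,0,0],[0,0,0],[0,0,0]]}'
python3 -m handwheel '{"gripper":[-1,-1,-1,-1,-1,-1,-1,-1],"offset":[[0,0,0],[0,0,0],[0,0,0],[0,0,0],[0,0,-0.02],[0,0,-0.1],[0,0,-0.2],[0,0,-0.2]],"dr":[[0,0,0],[0,0,0],[0,0,0],[0,0,0],[0,0,0],[0,0,0],[0,0,0],[0,0,0]]}'
python3 -m handwheel '{"gripper":[-1,-1,-1,-1,-1,-1],"offset":[[0,0,-0.2],[0,0,-0.2],[0,0,-0.1],[0,0,0],[0,0,0],[0,0,0]],"dr":[[0,0,0],[0,0,0],[0,0,0],[0,0,0],[0,0,0],[0,0,0]]}'
python3 m2.py w19 52
```

```text
time_s: 20.4
tcp_pos: [619.7, 2.2, 23.0]
eef_rot: [[-0.091, 0.996, -0.0], [0.996, 0.091, 0.001], [0.001, -0.0, -1.0]]
ft_force: [-3.6, 1.0, 8.5]
width: 0.587
time_s: 21.07
tcp_pos: [619.0, 1.4, 101.0]
eef_rot: [[-0.09, 0.996, -0.002], [0.996, 0.09, -0.001], [-0.0, -0.002, -1.0]]
ft_force: [0.6, -0.1, 0.2]
width: 1.001
time_s: 21.57
tcp_pos: [619.0, 2.0, 174.6]
eef_rot: [[-0.091, 0.996, -0.001], [0.996, 0.091, 0.0], [0.0, -0.001, -1.0]]
ft_force: [0.5, 0.6, -0.3]
width: 1.002
tcp [619.    2.  174.6]
Y [([314.0, 224.0], [619.1, 1.7, 53.4, 89.4, 5.3])]
B []
```

View pics/w19.png

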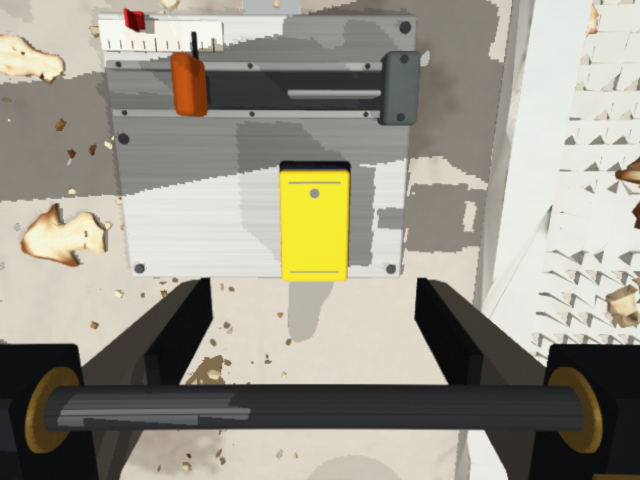

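The pile is square: yellow reads (619.1,1.7), exactly blue's reading. Next I locate the grip and the red mark from this view.

Run:
```python
from h import *
st=manip.state(); p=np.load("w19.npz")["p"]
print("orange@70",blobs(mask(p,*O),70,"wrist",st)); 
c=cv2.resize(p[0:130,95:225],None,fx=4.5,fy=4.5,interpolation=cv2.INTER_CUBIC); cv2.imwrite("pics/crop19.png",c[:,:,::-1])
R=np.array(st["eef_rot"]);t=np.array(st["tcp_pos"])
og=np.array([593.4,64.7]);a=np.radians(5.07);Rf=np.array([[np.cos(a),-np.sin(a)],[np.sin(a),np.cos(a)]])
def F(uv,z): return (plane(uv,z,"wrist",st)[:,:2]-og)@Rf
m=mask(p,*O); ys,xs=np.where(m); print("orange hull in F at70", F(cv2.boxPoints(cv2.minAreaRect(np.c_[xs,ys].astype(np.float32))),70).round(1).tolist())
```

```text
orange@70 [([188.0, 85.0], [525.5, 95.8, 21.0, 38.6, 5.7])]
orange hull in F at70 [[-202.6, 21.8], [170.8, 115.5], [240.6, -25.5], [-190.4, -153.4]]
```

View pics/crop19.png

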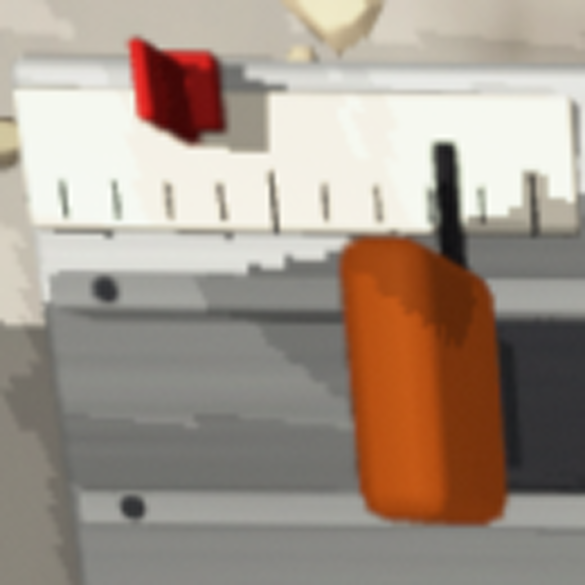

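Run:
```python
from h import *
st=manip.state(); p=np.load("w19.npz")["p"]
og=np.array([593.4,64.7]);a=np.radians(5.07);Rf=np.array([[np.cos(a),-np.sin(a)],[np.sin(a),np.cos(a)]])
def F(uv,z): return (plane(uv,z,"wrist",st)[:,:2]-og)@Rf
print("block left edge F",F([[174.6,84]],70).round(1), "world",plane([[174.6,84]],70,"wrist",st).round(1))
print("pointer tip F",F([[193.9,32.9]],29).round(1))
for z in (31,11): print("red pts F at",z,F(np.array([[132,42],[180,75],[195,140],[138,100],[222,130],[215,55]])/4.5+[95,0],z).round(1).tolist())
c=cv2.resize(p[2:40,112:160],None,fx=14,fy=14,interpolation=cv2.INTER_NEAREST); cv2.imwrite("pics/red19.png",c[:,:,::-1])
```

```text
block left edge F [[-74.   37.3]] world [[516.4  95.4  70. ]]
pointer tip F [[-69.5  76.1]]
red pts F at 31 [[-117.5, 90.3], [-110.5, 85.7], [-109.2, 76.4], [-117.6, 82.0], [-104.7, 77.9], [-104.5, 88.6]]
red pts F at 11 [[-125.7, 95.0], [-118.3, 90.2], [-117.0, 80.3], [-125.9, 86.3], [-112.2, 81.9], [-112.0, 93.3]]
```

View pics/red19.png

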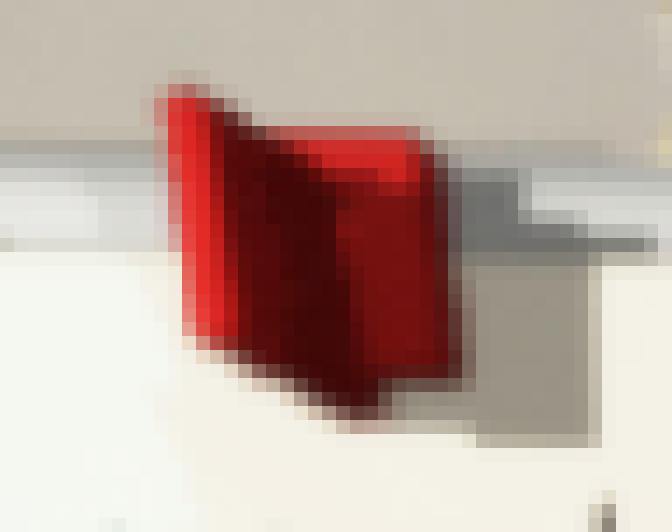

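The fin's top face is the bright strip centred near (126,17); the dark part to its right is its side and foot. The pointer tip is at (194,33). I move over the grip with the jaws half closed.

```bash
python3 -m handwheel '{"gripper":[-0.1,-0.1,-0.1,-0.1,-0.1,-0.1,-0.1,-0.1],"offset":[[0.17,-0.148,0],[0.17,-0.148,0],[0.17,-0.148,0],[0.17,-0.148,0],[0,0,0.2],[0,0,0.2],[0,0,0.1],[0,0,0.1]],"dr":[[0,0,0],[0,0,0],[0,0,0],[0,0,0],[0,0,0],[0,0,0],[0,0,0],[0,0,0]]}'
python3 -m handwheel '{"gripper":[-0.1,-0.1,-0.1,-0.1],"offset":[[0,0,0],[0,0,0],[0,0,0],[0,0,0]],"dr":[[0,0,0],[0,0,0],[0,0,0],[0,0,0]]}'
python3 - <<'E'
from h import *
s,p,d=grab("wrist","w20"); R=np.array(s["eef_rot"]);t=np.array(s["tcp_pos"])
for b in blobs(mask(p,*O),70,"wrist",s): print(b,((np.r_[b[1][:2],70]-t)@R).round(1))
E
```

```text
time_s: 22.28
tcp_pos: [520.2, 95.2, 82.5]
eef_rot: [[-0.091, 0.996, -0.004], [0.996, 0.091, -0.002], [-0.001, -0.004, -1.0]]
ft_force: [0.7, 0.1, 0.8]
width: 0.549
time_s: 22.62
tcp_pos: [522.7, 95.2, 85.8]
eef_rot: [[-0.09, 0.996, 0.001], [0.996, 0.09, 0.0], [0.0, 0.001, -1.0]]
ft_force: [-0.9, 1.3, 0.5]
width: 0.552
([311.0, 263.0], [520.3, 101.5, 13.6, 45.7, 4.3]) [ 6.5 -1.8 15.8]
```

View pics/w20.png

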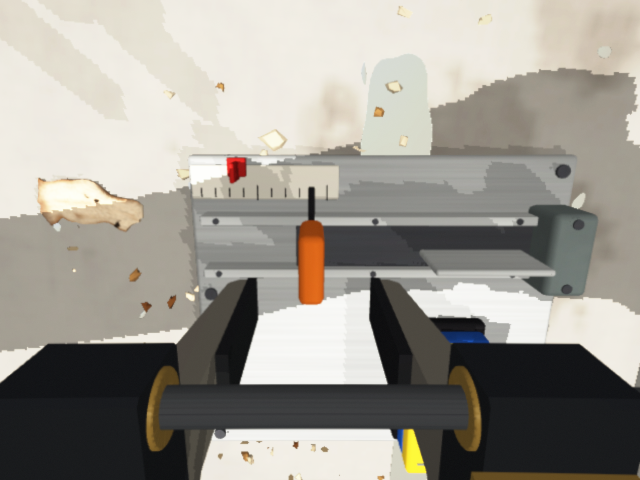

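The block (311,263) sits midway between the fingers, and pointer (311,188) and mark (236,168) are both visible. I descend and grip.

```bash
python3 -m handwheel '{"gripper":[-0.1,-0.1,-0.1,-0.1,-0.1,-0.1,-0.1],"offset":[[0.013,-0.008,0.1],[0,0,0.1],[0,0,0.1],[0,0,0.08],[0,0,0.05],[0,0,0],[0,0,0]],"dr":[[0,0,0],[0,0,0],[0,0,0],[0,0,0],[0,0,0],[0,0,0],[0,0,0]]}'
python3 -m handwheel '{"gripper":[1,1,1,1,1,1,1,1],"offset":[[0,0,0],[0,0,0],[0,0,0],[0,0,0],[0,0,0],[0,0,0],[0,0,0],[0,0,0]],"dr":[[0,0,0],[0,0,0],[0,0,0],[0,0,0],[0,0,0],[0,0,0],[0,0,0],[0,0,0]]}' 40
python3 - <<'E'
from h import *
s,p,d=grab("wrist","w21"); print(s["width"],s["tcp_pos"],s["ft_force"])
E
```

```text
time_s: 23.25
tcp_pos: [520.9, 97.0, 20.7]
eef_rot: [[-0.09, 0.996, 0.0], [0.996, 0.09, -0.0], [-0.0, 0.0, -1.0]]
ft_force: [0.1, -1.3, -0.3]
width: 0.55
time_s: 23.92
tcp_pos: [521.4, 97.2, 20.8]
eef_rot: [[-0.09, 0.996, 0.001], [0.996, 0.09, 0.0], [0.0, 0.001, -1.0]]
ft_force: [1.8, 0.5, 0.6]
width: 0.152
0.15153894903046383 [521.37530021  97.23923837  20.7951319 ] [1.82642767 0.45197026 0.64677707]
```

View pics/w21.png

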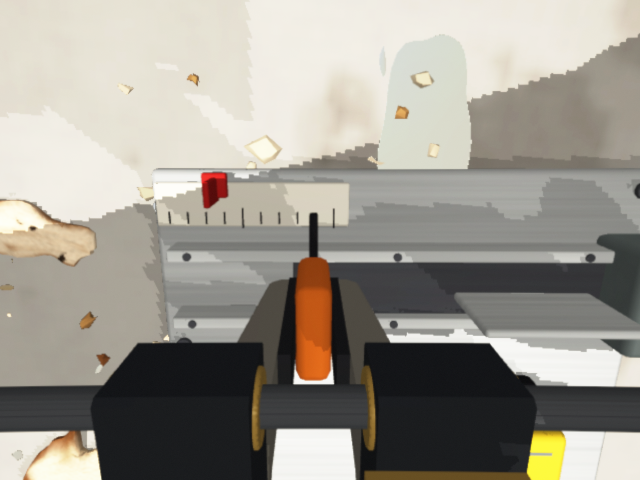

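Grip closed on 14 mm. I zoom on the pointer (314,214) and mark (212,188) to get the pull distance.

Run:
```python
from h import *
p=np.load("w21.npz")["p"]
c=cv2.resize(p[165:225,195:330],None,fx=5.8,fy=5.8,interpolation=cv2.INTER_NEAREST); cv2.imwrite("pics/c21.png",c[:,:,::-1])
```

```text
(no output)
```

View pics/c21.png

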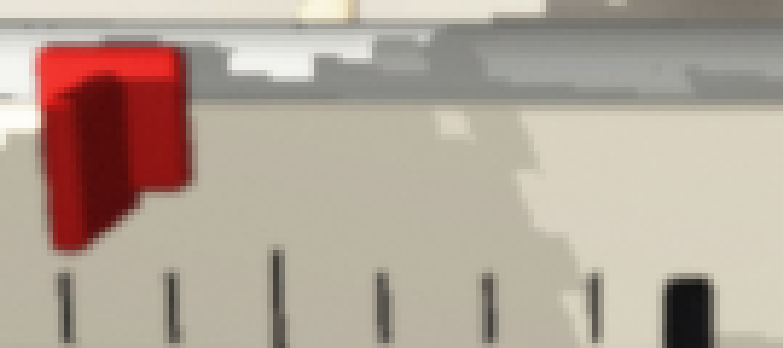

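Run:
```python
from h import *
s=manip.state(); R=np.array(s["eef_rot"]);t=np.array(s["tcp_pos"])
a=np.radians(5.07);ex=np.array([np.cos(a),np.sin(a),0])
f=lambda c,z:(plane(np.array([c])/5.8+[195,165],z,"wrist",s)[0]-t)@ex
print("pointer",f((689,285),29)); print("fin top front",f((58,105),31),"fin base",f((70,250),11),"fin top L/R",f((40,103),31),f((78,103),31))
print("ticks",[f((x,300),11).round(1) for x in (67,172,278,382,488,595)])
```

```text
pointer -0.4622142110978788
fin top front -47.74419457266498 fin base -52.86975135124804 fin top L/R -49.074815109540474 -46.24275488490676
ticks [np.float64(-53.4), np.float64(-44.5), np.float64(-35.5), np.float64(-26.6), np.float64(-17.6), np.float64(-8.4)]
```

```bash
python3 - <<'E'
from h import *
s=manip.state(); t=np.array(s["tcp_pos"])
a=np.radians(5.07);ex=np.array([np.cos(a),np.sin(a),0]);ey=np.array([-ex[1],ex[0],0])
f=lambda c,z:[round(float((plane(np.array([c])/5.8+[195,165],z,"wrist",s)[0]-t)@e),2) for e in (ex,ey)]
print("pointer",f((689,285),29)); print("strip far",f((58,105),31),"near",f((69,245),31),"mid",f((64,175),31), "widths",f((46,175),31),f((82,175),31))
E
python3 - <<'E'
import sys; sys.path.insert(0,'.')
from h import *
# w19 view: strip vs pointer (pose at that time)
s={"eef_rot":[[-0.091,0.996,-0.001],[0.996,0.091,0.],[0.,-0.001,-1.]],"tcp_pos":[619.0,2.0,174.6]}
a=np.radians(5.07);ex=np.array([np.cos(a),np.sin(a),0])
print((plane([[126.1,17.4]],31,"wrist",s)-plane([[193.9,34.5]],29,"wrist",s))@ex)
E
```

```text
pointer [-0.46, 38.09]
strip far [-47.74, 52.17] near [-47.66, 41.52] mid [-47.67, 46.89] widths [-49.02, 46.88] [-46.31, 46.89]
[-47.35885308]
```

Two views agree that the mark lies 47.2-47.4 mm toward -x of the pointer. I pull.

```bash
python3 -m handwheel '{"gripper":[1,1,1,1,1,1,1,1],"offset":[[0,-0.02,0],[0,-0.05,0],[0,-0.05,0],[0,-0.06,0],[0,-0.06,0],[0,-0.05,0],[0,-0.02,0],[0,0,0]],"dr":[[0,0,0],[0,0,0],[0,0,0],[0,0,0],[0,0,0],[0,0,0],[0,0,0],[0,0,0]]}' 45
python3 -m handwheel '{"gripper":[1,1,1,1],"offset":[[0,0,0],[0,0,0],[0,0,0],[0,0,0]],"dr":[[0,0,0],[0,0,0],[0,0,0],[0,0,0]]}'
python3 - <<'E'
from h import *
s,p,d=grab("wrist","w22"); print(s["width"],s["tcp_pos"],s["ft_force"])
c=cv2.resize(p[165:285,235:375],None,fx=5,fy=5,interpolation=cv2.INTER_NEAREST); cv2.imwrite("pics/c22.png",c[:,:,::-1])
E
```

```text
time_s: 24.63
tcp_pos: [475.5, 93.2, 20.8]
eef_rot: [[-0.091, 0.996, 0.003], [0.996, 0.091, 0.0], [-0.0, 0.003, -1.0]]
ft_force: [6.5, 1.0, -6.1]
width: 0.153
time_s: 24.97
tcp_pos: [476.2, 93.3, 20.8]
eef_rot: [[-0.091, 0.996, 0.004], [0.996, 0.091, 0.0], [-0.0, 0.004, -1.0]]
ft_force: [7.8, 1.0, -4.4]
width: 0.15
0.15020481070120567 [476.22744986  93.2548675   20.77563521] [ 7.75573606  0.97860394 -4.37298844]
```

View pics/c22.png

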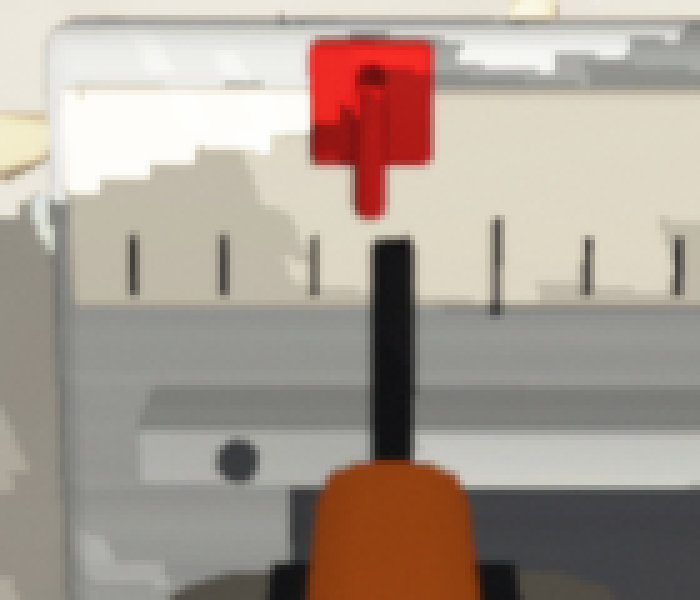

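View pics/w22.png

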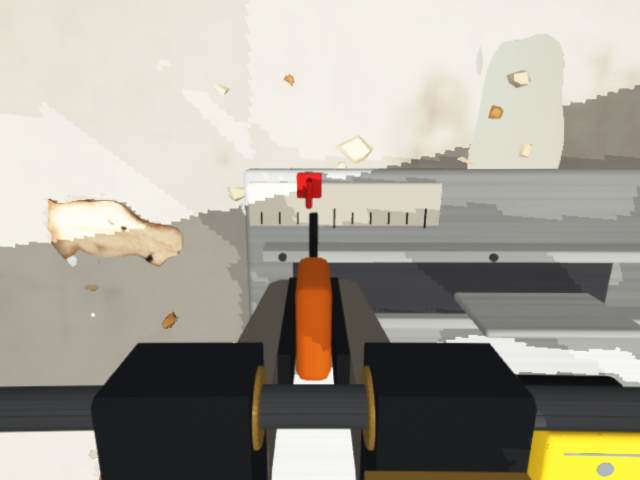

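```bash
python3 - <<'E'
from h import *
s=manip.state(); t=np.array(s["tcp_pos"])
a=np.radians(5.07);ex=np.array([np.cos(a),np.sin(a),0])
f=lambda c,z:round(float((plane(np.array([c])/5+[235,165],z,"wrist",s)[0]-t)@ex),2)
print(f((392,245),29),f((392,400),29),f((370,205),31),f((371,150),31))
E
python3 -m handwheel '{"gripper":[1,1,1,1,1,1],"offset":[[0,-0.013,0],[0,0,0],[0,0,0],[0,0,0],[0,0,0],[0,0,0]],"dr":[[0,0,0],[0,0,0],[0,0,0],[0,0,0],[0,0,0],[0,0,0]]}'
python3 - <<'E'
from h import *
s,p,d=grab("wrist","w23"); print(s["width"],s["tcp_pos"],s["ft_force"])
c=cv2.resize(p[165:285,235:375],None,fx=5,fy=5,interpolation=cv2.INTER_NEAREST); cv2.imwrite("pics/c23.png",c[:,:,::-1])
E
```

```text
-0.66 -0.63 -2.62 -2.53
time_s: 25.52
tcp_pos: [474.3, 93.1, 20.8]
eef_rot: [[-0.091, 0.996, 0.004], [0.996, 0.091, 0.0], [-0.0, 0.004, -1.0]]
ft_force: [6.9, 1.4, -5.8]
width: 0.146
0.14636757188878494 [474.34200221  93.08641892  20.79320182] [ 6.91745586  1.38515678 -5.76327666]
```

View pics/c23.png

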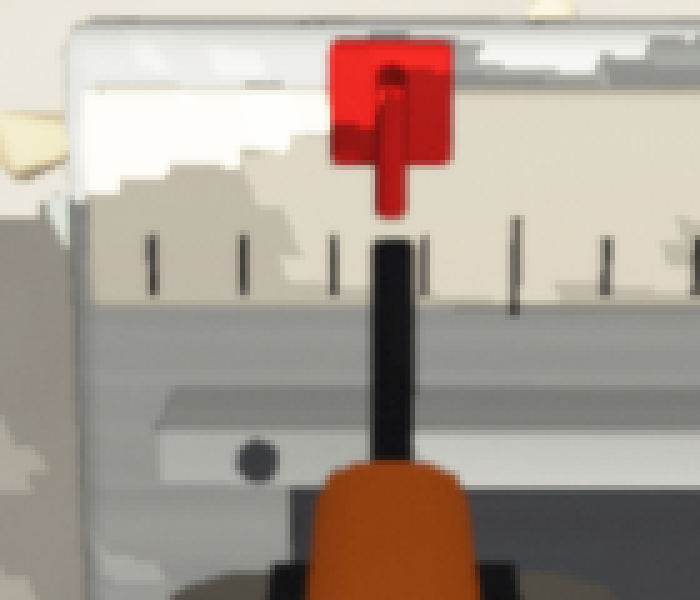

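The fin (crop x 391) and pointer (crop x 392) now line up. I hold for a moment to check for creep, and check the pile and bystanders from above.

```bash
python3 -m handwheel '{"gripper":[1,1,1,1,1,1,1,1],"offset":[[0,0,0],[0,0,0],[0,0,0],[0,0,0],[0,0,0],[0,0,0],[0,0,0],[0,0,0]],"dr":[[0,0,0],[0,0,0],[0,0,0],[0,0,0],[0,0,0],[0,0,0],[0,0,0],[0,0,0]]}'
python3 - <<'E'
from h import *
s,p,d=grab("wrist","w24"); _,q,_=grab("top","t24"); _,sc,_=grab("scene","s24")
a=cv2.resize(p[165:285,235:375],None,fx=3,fy=3); b=cv2.resize(q[120:330,100:420],(480,360)); c=cv2.resize(sc[150:370,60:460],None,fx=1,fy=1)
o=np.zeros((600,800,3),np.uint8); o[:360,:420]=a; o[:253,420:800]=cv2.resize(b,(380,253)); o[360:580,:400]=c; o[330:600,430:800]=cv2.resize(sc[195:295,200:337],(370,270)); cv2.imwrite("pics/f24.png",o[:,:,::-1])
print(blobs(mask(q,*Y),52,"top"),blobs(mask(np.load("top0.npz")["p"],(40,100,40),(85,255,255)),40,"top"),blobs(mask(q,(40,100,40),(85,255,255)),40,"top"))
E
```

```text
time_s: 26.23
tcp_pos: [474.3, 93.1, 20.8]
eef_rot: [[-0.091, 0.996, 0.004], [0.996, 0.091, 0.0], [-0.0, 0.004, -1.0]]
ft_force: [6.2, 1.1, -6.8]
width: 0.151
[([388.0, 306.0], [312.3, -214.7, 73.3, 121.9, -31.1]), ([301.0, 180.0], [618.2, 0.5, 55.2, 89.9, 5.2])] [([155.0, 246.0], [450.2, 355.5, 53.1, 54.2, -87.9]), ([122.0, 142.0], [708.6, 445.7, 32.8, 34.3, 1.4])] [([155.0, 246.0], [450.1, 355.5, 53.1, 54.2, -87.9]), ([122.0, 142.0], [708.6, 445.7, 32.8, 34.3, 1.4])]
```

View pics/f24.png

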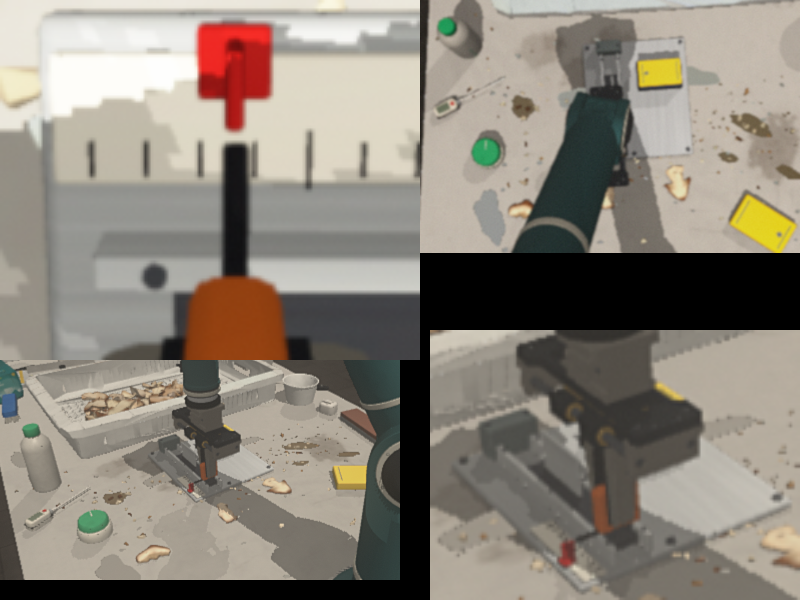

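The pointer holds at the mark without creep, and the pile on the pad is square: 55x90 mm at yaw 5.2°, matching the pad. The bystanders visible here (timer, both mushrooms) are undisturbed. I'm handing in.

```bash
python3 -c "
from cell import manip
print(manip.job_done())"
```

```text
the job is handed in; nothing more can be done
None
```

I laid the blue board on the pad and the yellow board on top of it, let go, and pulled the gate to the red mark. I handed the job in at about 26 s of the 72 s, still holding the grip at 45 N.

**Last checks:**
- **Pile:** before yellow went on, blue sat within about 0.5 mm of the pad's centre. Yellow's centre then read the same as blue's, and its yaw was 5.2–5.3° against the pad's 5.1°.
- **Gate:** the pointer and mark line up to about 0.2 mm, with no creep over 0.7 s. The wrist force was about 9 N, steady.
- **Bystanders:** the timer did not move. The mushroom pieces looked undisturbed in the last pictures. The whetstone was mostly hidden in the last view and I did not re-measure it; nothing touched it.

**What disagreed or failed:**
- **Fingertip position:** the fingertips are about 17 mm behind the reported TCP, not 11 mm ahead as stated. Wrist and scene depth both showed this. My first grasp of blue closed on air above the board without moving it, and I used the measured value from then on.
- **Camera offset:** the top camera put the pile about 1 mm off the wrist camera's reading, within the stated 2 mm calibration.

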